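Load the drying rack after the coupon rinse

TASK

Switch the blower off at its lever before you start hanging, then drape every U-bend coupon astride the bar of the drying rack so that none touches another, and hang the empty rinse basket by the middle of its bail on the hook so that it hangs about level. When all of it hangs still, switch the blower fully back on, and leave the bottle, the steel block and the wooden case where they are.

Things in the scene. Friction and masses are not known exactly. Their poses are not given: they have to be found in the camera images.
- coupon0: bright steel U-bend coupon (may be absent): rigid metal strip standing on its leg ends, an upside-down U, 90 tall, 330 g. Strip 40 wide (its y), 5 thick; legs 52 apart outside, 42 inside (its x); crown flat over the middle 30, 45 degree corners 12 deep; crown's underside 85 above the leg ends. Origin: midway between the leg ends, on the bench; z up. Can be gripped from above across the legs
- coupon1: copper-coloured U-bend coupon (may be absent): rigid metal strip standing on its leg ends, an upside-down U, 90 tall, 330 g. Strip 40 wide (its y), 5 thick; legs 52 apart outside, 42 inside (its x); crown flat over the middle 30, 45 degree corners 12 deep; crown's underside 85 above the leg ends. Origin: midway between the leg ends, on the bench; z up. Can be gripped from above across the legs
- coupon2: brass-coloured U-bend coupon (may be absent): rigid metal strip standing on its leg ends, an upside-down U, 90 tall, 330 g. Strip 40 wide (its y), 5 thick; legs 52 apart outside, 42 inside (its x); crown flat over the middle 30, 45 degree corners 12 deep; crown's underside 85 above the leg ends. Origin: midway between the leg ends, on the bench; z up. Can be gripped from above across the legs
- coupon3: pale aluminium-grey U-bend coupon (may be absent): rigid metal strip standing on its leg ends, an upside-down U, 90 tall, 330 g. Strip 40 wide (its y), 5 thick; legs 52 apart outside, 42 inside (its x); crown flat over the middle 30, 45 degree corners 12 deep; crown's underside 85 above the leg ends. Origin: midway between the leg ends, on the bench; z up. Can be gripped from above across the legs
- coupon4: dark steel U-bend coupon (may be absent): rigid metal strip standing on its leg ends, an upside-down U, 90 tall, 330 g. Strip 40 wide (its y), 5 thick; legs 52 apart outside, 42 inside (its x); crown flat over the middle 30, 45 degree corners 12 deep; crown's underside 85 above the leg ends. Origin: midway between the leg ends, on the bench; z up. Can be gripped from above across the legs
- rack: drying rack, fixed: white drip tray 140 (x) by 420 (y), 12 high at its long edges, and two blue posts 22 square, centred 190 either side of the middle, carrying a level square steel bar 16 wide and 400 long along y. Nothing stands above the bar. Origin: middle of the tray's underside, on the bench
- bar_mid (a point): middle of the top face of the rack's bar, 170 above the bench; y runs along the bar, z up. The bar is free for 179 either way, up to the posts; five coupons fit on it with gaps
- hook: blue hook stand, fixed: base plate 140 by 120 by 10, post 20 by 30 at the origin, level flat steel arm 20 wide (y), 8 thick, from the post's top towards -x, ending in an orange upturned lip, 119 to 125 from the post's centre, its top 18 above the arm's top face. The post is no higher than the arm. Origin: under the post, on the bench
- hook_seat (a point): where the basket's bail should sit: on the arm's top face, 190 above the bench, 68 from the post's centre and 51 from the lip; axes as the hook's (-x points out to the lip)
- basket: empty aluminium rinse basket, 80 (x) by 100 (y), 50 deep, 300 g, with a rigid upright steel bail: uprights at y = +-47.5, flat cross strip along y, 16 wide, underside 120 and top 126 above the basket's bottom; on its middle a blue grip tab 12 thick (x), 32 wide (y), 126 to 168 above the bottom. Origin: centre of the underside; z up
- blower_base: blue switch block of the blower, 70 (x) by 50 (y) by 25, fixed; its lever hinges about the block's y axis 22 above the origin, which is the centre of the underside on the bench
- blower (a joint): angle of the blower's lever in rad: 0 = off, leaning 0.6 rad to the block's -x; 1.2 = on, leaning 0.6 rad to its +x. It stays where it is left; a push of about 1 N at the ball moves it
- blower_tip (a point): centre of the red ball (26 diameter) on the blower lever's end, 100 from its hinge; rod 10 thick
- reagent: bystander: amber reagent bottle with black cap, 60 diameter, 140 tall, origin at the centre of its underside
- refblock: bystander: round steel reference block, 60 diameter, 16 high, origin at the centre of its underside
- case: bystander: closed wooden case 80 by 120 by 50, origin at the centre of its underside

How it is judged:
On the way, in this order (a step that is already met when the one before it is completed fails the run):
1. the blower is switched off (value of joint blower below 0.25 rad), for 0.2 s.
2. with the blower off, every coupon is draped over the bar, none touching another, and the basket hangs on the hook (x of coupon0 in the frame of bar_mid between -0.022 and 0.022 m and y of coupon0 in the frame of bar_mid between -0.18 and 0.18 m and z of coupon0 in the frame of bar_mid between -0.094 and -0.076 m and angle between each of coupon0, coupon1, coupon2, coupon3, coupon4's own z axis and vertical below 0.22 rad and angle between the y axis of each of coupon0, coupon1, coupon2, coupon3, coupon4 and the y axis of bar_mid, either way round below 0.4 rad and linear speed of each of coupon0, coupon1, coupon2, coupon3, coupon4, basket below 0.04 m/s and contact force between each of coupon0, coupon1, coupon2, coupon3, coupon4, basket and the fingers below 0.05 N and x of coupon1 in the frame of bar_mid between -0.022 and 0.022 m and y of coupon1 in the frame of bar_mid between -0.18 and 0.18 m and z of coupon1 in the frame of bar_mid between -0.094 and -0.076 m and x of coupon2 in the frame of bar_mid between -0.022 and 0.022 m and y of coupon2 in the frame of bar_mid between -0.18 and 0.18 m and z of coupon2 in the frame of bar_mid between -0.094 and -0.076 m and x of coupon3 in the frame of bar_mid between -0.022 and 0.022 m and y of coupon3 in the frame of bar_mid between -0.18 and 0.18 m and z of coupon3 in the frame of bar_mid between -0.094 and -0.076 m and x of coupon4 in the frame of bar_mid between -0.022 and 0.022 m and y of coupon4 in the frame of bar_mid between -0.18 and 0.18 m and z of coupon4 in the frame of bar_mid between -0.094 and -0.076 m and x of basket in the frame of hook_seat between -0.047 and 0.03 m and y of basket in the frame of hook_seat between -0.038 and 0.038 m and z of basket in the frame of hook_seat between -0.13 and -0.112 m and angle between basket's own z axis and vertical below 0.3 rad and contact force between each of coupon1, coupon2, coupon3, coupon4 and coupon0 below 0.05 N and contact force between each of coupon2, coupon3, coupon4 and coupon1 below 0.05 N and contact force between each of coupon3, coupon4 and coupon2 below 0.05 N and contact force between coupon4 and coupon3 below 0.05 N and value of joint blower below 0.4 rad), for 0.3 s.
At the end, for the whole second after the job is handed in: Every coupon sits astride the bar (height within 9 mm, across within 22 mm, tilt under 0.22, turned under 0.4 rad), none touching another; the basket hangs by its bail on the hook between lip and post (within 9 mm in height, tilt under 0.3); all at rest and released; lever beyond 1.0 rad (x of coupon0 in the frame of bar_mid between -0.022 and 0.022 m and y of coupon0 in the frame of bar_mid between -0.18 and 0.18 m and z of coupon0 in the frame of bar_mid between -0.094 and -0.076 m and angle between each of coupon0, coupon1, coupon2, coupon3, coupon4's own z axis and vertical below 0.22 rad and angle between the y axis of each of coupon0, coupon1, coupon2, coupon3, coupon4 and the y axis of bar_mid, either way round below 0.4 rad and linear speed of each of coupon0, coupon1, coupon2, coupon3, coupon4, basket below 0.04 m/s and contact force between each of coupon0, coupon1, coupon2, coupon3, coupon4, basket and the fingers below 0.05 N and x of coupon1 in the frame of bar_mid between -0.022 and 0.022 m and y of coupon1 in the frame of bar_mid between -0.18 and 0.18 m and z of coupon1 in the frame of bar_mid between -0.094 and -0.076 m and x of coupon2 in the frame of bar_mid between -0.022 and 0.022 m and y of coupon2 in the frame of bar_mid between -0.18 and 0.18 m and z of coupon2 in the frame of bar_mid between -0.094 and -0.076 m and x of coupon3 in the frame of bar_mid between -0.022 and 0.022 m and y of coupon3 in the frame of bar_mid between -0.18 and 0.18 m and z of coupon3 in the frame of bar_mid between -0.094 and -0.076 m and x of coupon4 in the frame of bar_mid between -0.022 and 0.022 m and y of coupon4 in the frame of bar_mid between -0.18 and 0.18 m and z of coupon4 in the frame of bar_mid between -0.094 and -0.076 m and x of basket in the frame of hook_seat between -0.047 and 0.03 m and y of basket in the frame of hook_seat between -0.038 and 0.038 m and z of basket in the frame of hook_seat between -0.13 and -0.112 m and angle between basket's own z axis and vertical below 0.3 rad and contact force between each of coupon1, coupon2, coupon3, coupon4 and coupon0 below 0.05 N and contact force between each of coupon2, coupon3, coupon4 and coupon1 below 0.05 N and contact force between each of coupon3, coupon4 and coupon2 below 0.05 N and contact force between coupon4 and coupon3 below 0.05 N and value of joint blower above 1 rad).
It fails at once if the amber reagent bottle is shoved or knocked over (distance of reagent from where it was at the start of the episode above 0.03 m or angle between reagent's own z axis and vertical above 0.5 rad).
It fails at once if the steel reference block is shoved or knocked over (distance of refblock from where it was at the start of the episode above 0.03 m or angle between refblock's own z axis and vertical above 0.5 rad).
It fails at once if the wooden case is shoved or knocked over (distance of case from where it was at the start of the episode above 0.03 m or angle between case's own z axis and vertical above 0.5 rad).
Of coupon0, coupon1, coupon2, coupon3, coupon4 only 3 to 5 are there at a start; the rules pass over those that are not, and their reading is None.
At some moment in a run one of basket may be knocked a few centimetres aside while the robot is not near it.
It also fails if it takes over 210 s, if anything falls off the work surface, if the arm or the gripper's body presses on something with over 40 N, if the wrist force passes 120 N, or if a joint passes its speed limit or range.

ROBOT

A 6-joint arm with a two-finger parallel gripper is mounted at the origin on the work surface. World frame = base frame: x ahead of the robot, y to its left, z up, the work surface at z = 0. Lengths are in m, angles in rad, forces in N, time in s.
With the tool pointing down it reaches from about 0.325 to 0.775 m from the base axis. Payload 5.5 kg.
Tool frame: the origin (TCP) lies at the very end of the fingers, on their centre line; the grasp point (between the pads) lies 19 mm behind it; z points along the fingers, y is the direction in which the jaws open and shut (so a half turn about z gives the same grasp; the last joint's range is limited). The gripper opens to 88 mm and grips with 3 to 60 N. Pads are 20 mm wide; open, the fingers measure 115 mm over their backs; the gripper's body (75 mm by 178 mm) begins 61 mm behind the grasp point.
Start: joints at [1.27, 0.091, 1.231, -0, 1.82, -0.057], TCP at [0.145, 0.582, 0.223] pointing down, gripper open.
Joint ranges: [-2.87, 2.87], [-0.86, 2.18], [0.17, 2.46], [-1.51, 4.65], [0.06, 2.69], [-2.65, 2.65]. Speed limits (rad/s): [2.57, 2.57, 3.01, 3.14, 3.14, 3.14].

INTERFACE

Orientations are given as a rotation vector (axis times angle).
In Python, from plant import robot gives the robot as it stands.
- The arm moves only by the tool arm_command, never from a script. Its argument "series" is one flat list of numbers, 7 for each row, row after row: the gripper command: -1 is shut, 1 is fully open, values between are in proportion, then the shift along the tool's x, y, z normalised to -1 to 1, where 1 is 20 cm, then the turn, a rotation vector about the tool's x, y, z normalised to -1 to 1, where 1 is 0.5 rad. A call has 1 to 5 rows; each row is the pose to reach, as a shift and turn from the pose measured when the call began, along the tool's axes at that moment; what a row does not reach only later rows make up. A row lasts 1/8 s, in which the tool goes at most 62.5 mm and 10.7 degrees, less where a joint would pass 70% of its speed; a pose out of reach is approached as far as the arm can. A call with a number of a shift or a turn outside -1 to 1 is refused whole. A call with a gripper value outside its range is refused whole. The fingers move at their own pace and stop on an object; "newtons" is the grip in N (left out, the last holds). Time passes only in rows, so rows that repeat a pose let the fingers close. It gives the time, the measured TCP pose, the force and the opening at its end, in the units of the state.
- robot.read_state(): the state, without advancing time (a new reading comes with each control period).
- robot.grab_frame(name): name is "scene" or "top"; returns a dict with "image" (480x640x3 uint8, red, green, blue), "mtx" (3x3 intrinsics, pixels), "position" and "attitude" of the camera in the world. Camera axes: x right, y up, looking along -z (the intrinsics and any distortion apply to the point x, -y, -z); pixel columns grow to the right and rows downward; lengths in m; the calibration is good to about 2 mm. A picture is of the moment at which its call begins. There is no depth.
- robot.sign_off(): hands the job in, once; it reports no verdict.
The state is a dict: "time_s": time; "joints": joint angles; "joint_vel": joint speeds; "tau": joint torques, N m; "tool_pos": TCP position; "tool_rot": TCP orientation; "wrist_force": force on the tool from outside, world axes, zero at the start; "torque": the same for the moment, N m; "gripper_width": finger opening in m.
Only numpy, scipy, OpenCV 4.12 (cv2) and the standard library are available. Lean on these libraries where they do the work, as an engineer would, in place of code of your own. Each camera call takes 0.05 s, during which the arm holds its last target.

## Working session

There is one attempt and no reset: what is moved stays moved. The work goes in short steps, Python scripts to look and compute and a tool call to move; the robot and the scene stay as the last step left them, time stands still between calls to the robot, and variables do not carry over. Pictures are saved under pics/ and viewed, and the job is handed in when it is done.

Besides the shell and the picture viewer there is one more tool, called after "Call:" by a JSON object that holds its "name" and its "arguments". arm_command: Moves the arm, as the interface text tells. Its arguments: {"type":"object","properties":{"series":{"type":"array"},"newtons":{"type":"number"}},"required":["series"]}

```bash
ls; mkdir -p pics; python3 - <<'E'
from plant import robot
import cv2,numpy as np
print(robot.read_state())
for n in("scene","top"):
    f=robot.grab_frame(n); cv2.imwrite(f"pics/{n}0.png",f["image"][:,:,::-1]); print(n,f["mtx"],f["position"],f["attitude"],[k for k in f])
E
```

```text
pics
{'time_s': 0.0, 'joints': array([ 1.27030174e+00,  9.18559348e-02,  1.23188606e+00, -2.34605712e-05,
        1.81979539e+00, -5.67055688e-02]), 'joint_vel': array([-0.00042373, -0.00070814, -0.00051421, -0.00060302,  0.00043506,
       -0.00152708]), 'tau': array([ 9.97315183e-04, -4.46441817e+01, -4.06454194e+01,  6.98735146e-02,
        2.90912041e-02, -1.36474232e-04]), 'tool_pos': array([0.1447529 , 0.58196919, 0.22150853]), 'tool_rot': array([-3.81964805e-01, -3.11795898e+00,  3.01221944e-03]), 'wrist_force': array([ 0.15949173, -0.61155367, -0.60282763]), 'torque': array([ 0.00984073,  0.02780209, -0.01192343]), 'gripper_width': 0.08814829291534237}
scene [[480.11708856   0.         317.02802796]
 [  0.         480.11708856 238.48655587]
 [  0.           0.           1.        ]] [1.17379841 0.46656758 0.84917888] [0.42525804 0.84146969 2.05652114] ['image', 'mtx', 'position', 'attitude']
top [[580.7225556    0.         325.93585019]
 [  0.         580.7225556  244.49852251]
 [  0.           0.           1.        ]] [0.37328357 0.06583976 1.63895792] [ 0.11326011 -0.11849339 -1.5674883 ] ['image', 'mtx', 'position', 'attitude']
```

View pics/scene0.png

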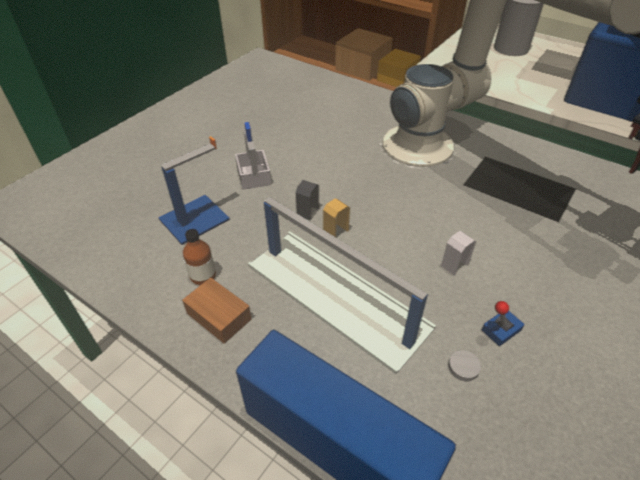

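View pics/top0.png

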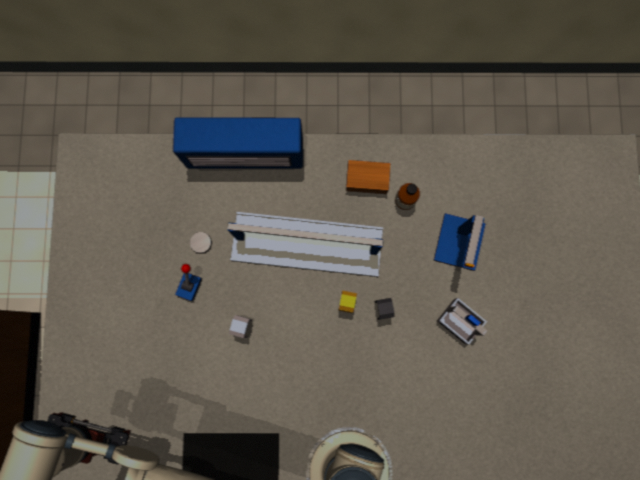

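The scene shows three coupons: pale at top-view (240,326), brass at (348,301) and dark at (385,309). The basket is at (462,321), the hook at (460,242), the rack bar runs from (230,229) to (382,241), and the blower's ball is at (186,268). Next I'll zoom in to measure.

```bash
cat > h.py <<'E'
from plant import robot
import cv2,numpy as np
from scipy.spatial.transform import Rotation as R
def grab(n): return robot.grab_frame(n)
def ray(f,u,v):
    K=f["mtx"]; d=np.array([(u-K[0,2])/K[0,0],-(v-K[1,2])/K[1,1],-1.])
    return np.array(f["position"]),R.from_rotvec(f["attitude"]).apply(d)
def plane(f,u,v,z):
    o,d=ray(f,u,v); return o+d*(z-o[2])/d[2]
def proj(f,p):
    q=R.from_rotvec(f["attitude"]).inv().apply(np.array(p)-f["position"]); K=f["mtx"]
    return np.array([K[0,2]-K[0,0]*q[0]/q[2],K[1,2]+K[1,1]*q[1]/q[2]])
def tri(f,a,g,b):
    o1,d1=ray(f,*a);o2,d2=ray(g,*b)
    A=np.array([d1,-d2]).T; s=np.linalg.lstsq(A,o2-o1,rcond=None)[0]
    p,q=o1+d1*s[0],o2+d2*s[1]; return (p+q)/2,np.linalg.norm(p-q)
def crop(f,name,x,y,w,h,k):
    im=f["image"][y:y+h,x:x+w,::-1]; cv2.imwrite("pics/"+name,cv2.resize(im,None,fx=k,fy=k,interpolation=cv2.INTER_CUBIC))
E
python3 - <<'E'
from h import *
t=grab("top");s=grab("scene")
import pickle;pickle.dump((t,s),open("f0.pkl","wb"))
crop(t,"t_a.png",170,205,230,150,3.47)
crop(t,"t_b.png",330,180,170,170,3.5)
crop(s,"s_a.png",140,110,260,190,3)
crop(s,"s_b.png",380,210,170,180,3.3)
E
```

```text
(no output)
```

View pics/t_a.png

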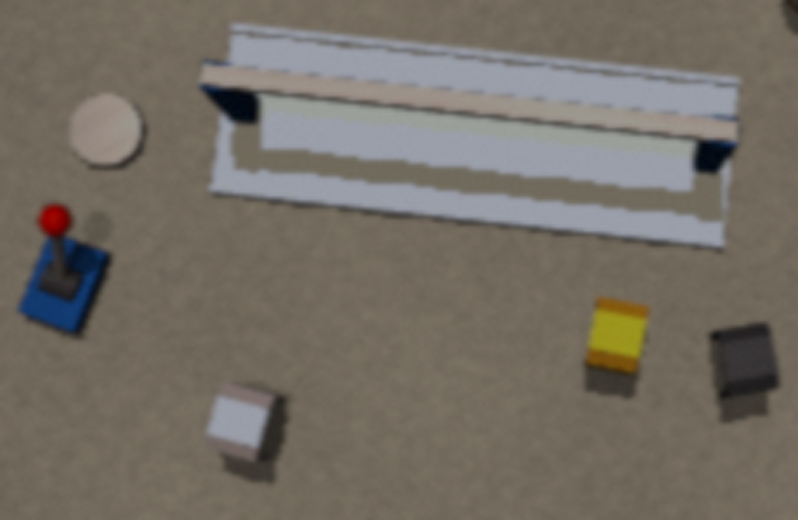

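View pics/t_b.png

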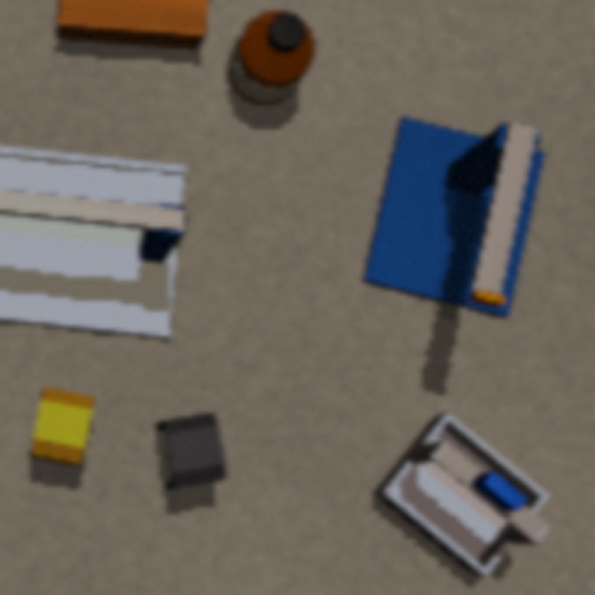

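View pics/s_a.png

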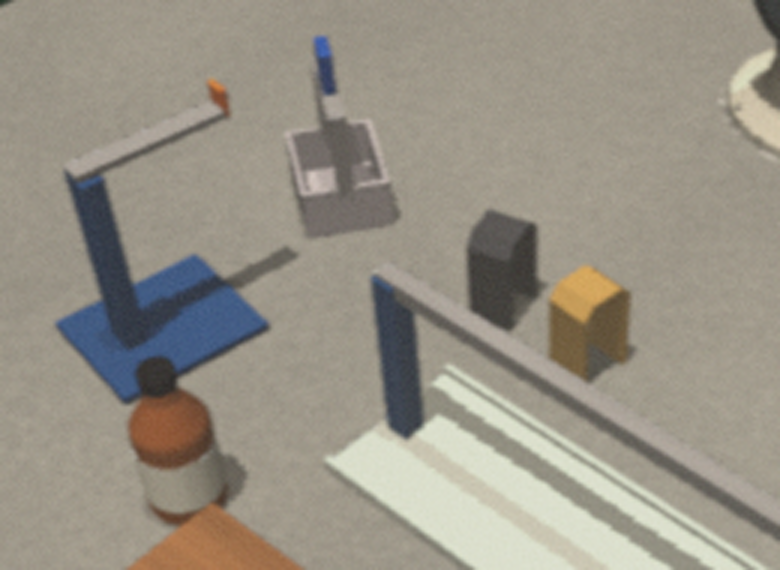

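View pics/s_b.png

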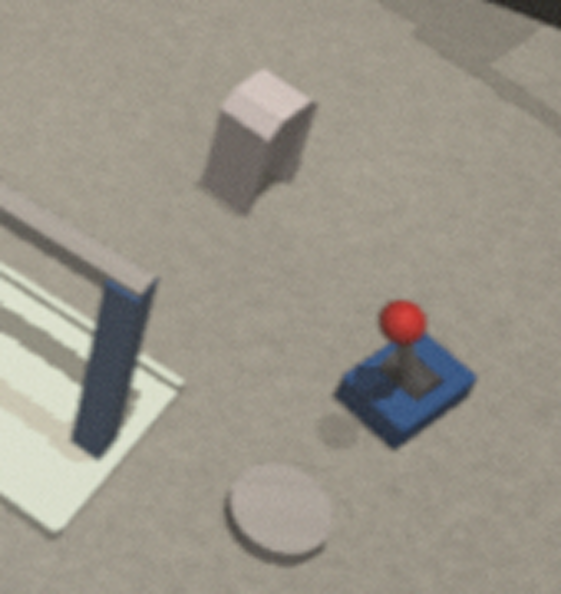

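```bash
python3 - <<'E'
from h import *
import pickle;t,s=pickle.load(open("f0.pkl","rb"))
def ta(x,y): return 170+(x+.5)/3.4783-.5,205+(y+.5)/3.4667-.5
def tb(x,y): return 330+(x+.5)/3.5-.5,180+(y+.5)/3.5-.5
def sa(x,y): return 140+(x+.5)/3-.5,110+(y+.5)/3-.5
def sb(x,y): return 380+(x+.5)/3.3-.5,210+(y+.5)/3.3-.5
def show(n,pts,z):
    P=np.array([plane(t,*p,z) for p in pts]); print(n,P[:,:2].round(4).tolist(),"mean",P.mean(0).round(4)); return P
show("brass flat",[ta(*p) for p in[(597,317),(647,321),(639,363),(589,355)]],.09)
show("dark flat",[ta(*p) for p in[(717,338),(769,333),(775,379),(726,386)]],.09)
show("pale flat",[ta(*p) for p in[(222,399),(271,407),(255,449),(208,434)]],.09)
show("bar ends",[ta(*p) for p in[(202,75),(736,131)]],.17)
show("tray corners",[ta(*p) for p in[(232,25),(739,77),(722,246),(211,191)]],.012)
show("hook arm",[tb(*p) for p in[(507,125),(538,130),(503,293),(473,290)]],.19)
show("lip",[tb(*p) for p in[(473,297),(506,301)]],.208)
show("hook base",[tb(*p) for p in[(403,118),(542,152),(507,315),(365,281)]],.01)
show("tab",[tb(*p) for p in[(490,467),(528,495),(516,511),(477,484)]],.168)
show("rim",[tb(*p) for p in[(445,414),(550,493),(484,577),(377,491)]],.05)
show("refblock",[ta(106,129)],.016)
show("blower base",[ta(*p) for p in[(49,238),(109,252),(80,325),(20,309)]],.025)
show("case",[tb(58,5),(tb(208,5))],.05)
show("cap",[tb(288,31)],.14)
print("ball",tri(t,ta(55,220),s,sb(403,322)))
print("bar R end",tri(t,ta(736,128),s,sa(388,272)),"bar L end",tri(t,ta(202,72),s,sb(150,285)))
st=robot.read_state();print(R.from_rotvec(st["tool_rot"]).as_matrix().round(3))
E
```

```text
brass flat [[0.4647, 0.0198], [0.4617, -0.0184], [0.4296, -0.0121], [0.4357, 0.026]] mean [0.4479 0.0038 0.09  ]
dark flat [[0.4487, -0.0718], [0.4525, -0.1116], [0.4175, -0.1156], [0.4121, -0.0782]] mean [ 0.4327 -0.0943  0.09  ]
pale flat [[0.4023, 0.3052], [0.3962, 0.2678], [0.3646, 0.2793], [0.3759, 0.3152]] mean [0.3847 0.2919 0.09  ]
bar ends [[0.6388, 0.3131], [0.5971, -0.0806]] mean [0.6179 0.1163 0.17  ]
tray corners [[0.7092, 0.3162], [0.666, -0.0995], [0.5268, -0.0837], [0.5716, 0.3301]] mean [0.6184 0.1158 0.012 ]
hook arm [[0.6638, -0.3169], [0.6601, -0.3393], [0.5409, -0.3094], [0.5431, -0.2879]] mean [ 0.602  -0.3134  0.19  ]
lip [[0.536, -0.2834], [0.5331, -0.3067]] mean [ 0.5346 -0.295   0.208 ]
hook base [[0.7056, -0.2796], [0.6775, -0.3922], [0.5439, -0.3586], [0.5715, -0.2448]] mean [ 0.6246 -0.3188  0.01  ]
tab [[0.4175, -0.301], [0.3975, -0.3276], [0.3861, -0.3186], [0.4053, -0.2912]] mean [ 0.4016 -0.3096  0.168 ]
rim [[0.4621, -0.2968], [0.401, -0.3763], [0.3367, -0.3228], [0.4025, -0.242]] mean [ 0.4006 -0.3095  0.05  ]
refblock [[0.6219, 0.4159]] mean [0.6219 0.4159 0.016 ]
blower base [[0.5319, 0.4568], [0.5206, 0.4084], [0.4621, 0.4296], [0.4749, 0.4778]] mean [0.4974 0.4431 0.025 ]
case [[0.7898, 0.0035], [0.7899, -0.1171]] mean [ 0.7899 -0.0568  0.05  ]
cap [[0.7462, -0.167]] mean [ 0.7462 -0.167   0.14  ]
ball (array([0.53704737, 0.43278964, 0.11047177]), np.float64(0.0015903277773132683))
bar R end (array([ 0.59864374, -0.07909973,  0.16439951]), np.float64(0.005126551618440311)) bar L end (array([0.64098687, 0.31508428, 0.16749387]), np.float64(0.003126362991987767))
[[-0.97   0.241 -0.   ]
 [ 0.241  0.97  -0.001]
 [ 0.    -0.001 -1.   ]]
```

```bash
cat >> h.py <<'E'
def yawR(jaw_deg):
    # tool down; jaw (tool y) direction at angle jaw_deg (world), nearest equivalent
    st=robot.read_state(); Rc=R.from_rotvec(st["tool_rot"]); best=None
    for k in(0,180):
        a=np.radians(jaw_deg+k); y=np.array([np.cos(a),np.sin(a),0]); z=np.array([0,0,-1.]); x=np.cross(y,z)
        Rt=R.from_matrix(np.array([x,y,z]).T); rv=(Rc.inv()*Rt).as_rotvec()
        if best is None or np.linalg.norm(rv)<np.linalg.norm(best[1]): best=(Rt,rv)
    return best
def go(x,y,z,jaw=None):
    st=robot.read_state(); Rc=R.from_rotvec(st["tool_rot"])
    d=Rc.inv().apply(np.array([x,y,z])-st["tool_pos"])/0.2
    rv=yawR(jaw)[1]/0.5 if jaw is not None else np.zeros(3)
    print("at",st["tool_pos"].round(4),"jaw",np.degrees(np.arctan2(*Rc.as_matrix()[[1,0],1])).round(1),"| shift",d.round(3),"turn",rv.round(3),"| t",round(st["time_s"],2),"q",st["joints"].round(2),"w",round(st["gripper_width"],4),"F",st["wrist_force"].round(1))
E
python3 -c "
from h import *
go(.575,.421,.2,73);go(.36,.5,.2)"
```

```text
at [0.1448 0.5821 0.2219] jaw 76.0 | shift [-2.282 -0.262  0.11 ] turn [-0.003 -0.     0.106] | t 0.2 q [ 1.27  0.09  1.23 -0.    1.82 -0.06] w 0.0879 F [ 0.6  0.3 -1.2]
at [0.1448 0.5821 0.2219] jaw 76.0 | shift [-1.143 -0.138  0.11 ] turn [0. 0. 0.] | t 0.2 q [ 1.27  0.09  1.23 -0.    1.82 -0.06] w 0.0879 F [ 0.6  0.3 -1.2]
```

Call:
{"name": "arm_command", "arguments": {"series": [-1, -0.25, -0.03, 0, 0, 0, 0.03, -1, -0.5, -0.06, 0, 0, 0, 0.06, -1, -0.75, -0.09, 0, 0, 0, 0.1, -1, -1, -0.11, 0, 0, 0, 0.1, -1, -1, -0.11, 0, 0, 0, 0.1]}}

```text
time_s: 0.82
tool_pos: [0.3365, 0.5108, 0.2211]
tool_rot: [-0.467, -3.107, 0.004]
wrist_force: [0.2, 0.3, -0.8]
gripper_width: 0.0415
```

Call:
{"name": "arm_command", "arguments": {"series": [-1, -0.25, -0.03, 0, 0, 0, 0, -1, -0.5, -0.06, 0, 0, 0, 0, -1, -0.75, -0.09, 0, 0, 0, 0, -1, -1, -0.11, 0, 0, 0, 0, -1, -1, -0.11, 0, 0, 0, 0]}}

```text
time_s: 1.45
tool_pos: [0.5229, 0.4297, 0.2197]
tool_rot: [-0.472, -3.105, 0.007]
wrist_force: [0.0, -0.4, -1.1]
gripper_width: 0.0005
```

```bash
python3 -c "
from h import *
go(.575,.421,.2,73);go(.575,.421,.09)"
```

```text
at [0.5229 0.4297 0.2197] jaw 72.7 | shift [-0.262  0.036  0.098] turn [-0.009 -0.001 -0.01 ] | t 1.45 q [ 0.64  0.31  0.99 -0.    1.85 -0.63] w 0.0005 F [ 0.  -0.4 -1.1]
at [0.5229 0.4297 0.2197] jaw 72.7 | shift [-0.262  0.039  0.648] turn [0. 0. 0.] | t 1.45 q [ 0.64  0.31  0.99 -0.    1.85 -0.63] w 0.0005 F [ 0.  -0.4 -1.1]
```

Call:
{"name": "arm_command", "arguments": {"series": [-1, -0.26, 0.04, 0.1, 0, 0, 0, -1, -0.26, 0.04, 0.1, 0, 0, 0, -1, -0.26, 0.04, 0.35, 0, 0, 0, -1, -0.26, 0.04, 0.65, 0, 0, 0, -1, -0.26, 0.04, 0.65, 0, 0, 0]}}

```text
time_s: 2.08
tool_pos: [0.5697, 0.4208, 0.083]
tool_rot: [-0.468, -3.095, 0.019]
wrist_force: [0.1, 0.1, -1.0]
gripper_width: 0.0005
```

```bash
python3 -c "
from h import *
go(.575,.421,.09);go(.469,.452,.09)
t=grab('top');crop(t,'t1.png',130,210,130,110,5)"
```

```text
at [0.5697 0.4208 0.083 ] jaw 72.8 | shift [-0.024  0.008 -0.035] turn [0. 0. 0.] | t 2.08 q [ 0.59  0.41  1.1  -0.    1.64 -0.68] w 0.0005 F [ 0.1  0.1 -1. ]
at [0.5697 0.4208 0.083 ] jaw 72.8 | shift [ 0.528 -0.    -0.03 ] turn [0. 0. 0.] | t 2.08 q [ 0.59  0.41  1.1  -0.    1.64 -0.68] w 0.0005 F [ 0.1  0.1 -1. ]
```

View pics/t1.png

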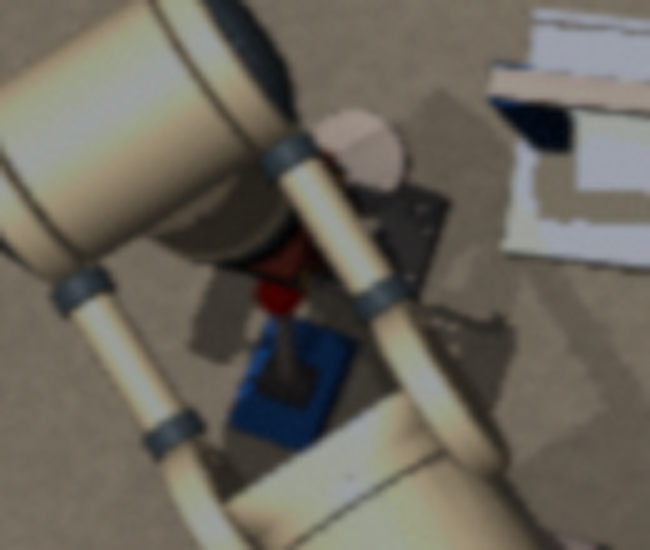

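The fingers are just beyond the ball (crop 278,297), on its +x side. I'll push it off now.

Call:
{"name": "arm_command", "arguments": {"series": [-1, 0.12, 0, -0.03, 0, 0, 0, -1, 0.24, 0, -0.03, 0, 0, 0, -1, 0.36, 0, -0.03, 0, 0, 0, -1, 0.48, 0, -0.03, 0, 0, 0, -1, 0.53, 0, -0.03, 0, 0, 0]}}

```text
time_s: 2.75
tool_pos: [0.4706, 0.4554, 0.0999]
tool_rot: [-0.467, -3.106, 0.002]
wrist_force: [1.4, -0.1, -0.8]
gripper_width: 0.0007
```

Call:
{"name": "arm_command", "arguments": {"series": [-1, 0, 0, 0, 0, 0, 0, -1, -0.1, 0, 0, 0, 0, 0, -1, -0.1, 0, -0.3, 0, 0, 0, -1, -0.1, 0, -0.6, 0, 0, 0, -1, -0.1, 0, -0.6, 0, 0, 0]}}

```text
time_s: 3.38
tool_pos: [0.4934, 0.4499, 0.2279]
tool_rot: [0.469, 3.098, 0.011]
wrist_force: [0.3, -0.1, -0.2]
gripper_width: 0.0006
```

```bash
python3 -c "
from h import *
go(.3847,.2919,.24,-17)
s=grab('scene');crop(s,'s1.png',400,220,220,160,3.6)"
```

```text
at [0.4934 0.4499 0.2279] jaw 72.8 | shift [ 0.285 -0.915 -0.07 ] turn [ 2.400e-02 -3.000e-03  3.134e+00] | t 3.38 q [ 0.69  0.27  1.02 -0.    1.84 -0.58] w 0.0006 F [ 0.3 -0.1 -0.2]
```

View pics/s1.png

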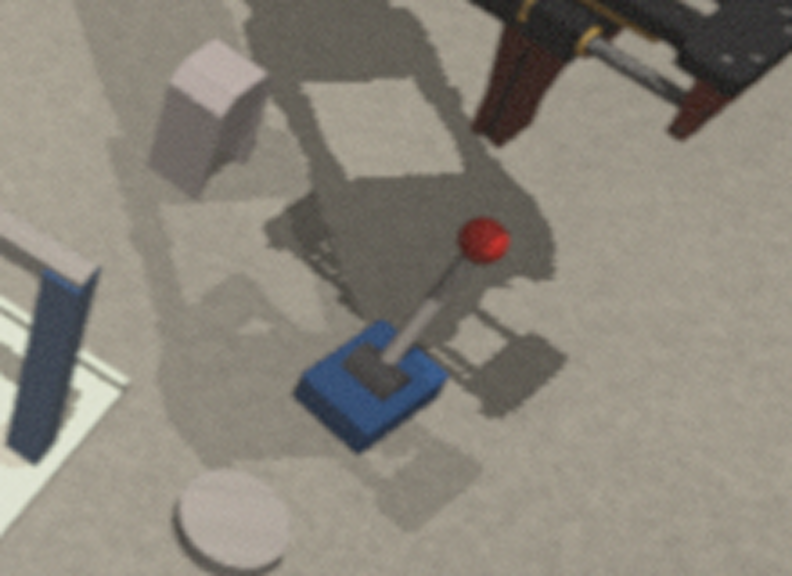

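```bash
python3 -c "
from h import *
print(robot.read_state()['gripper_width'])
s=grab('scene');t=grab('top');crop(s,'s2.png',0,0,640,480,1.25);crop(t,'t2.png',0,0,640,480,1.25)
h=np.array([.4974,.4431,.022]);d=np.array([.957,-.29,0])
for a in (-.6,-.5,-.4,-.3): print(a,proj(s,h+.1*(np.sin(a)*d+np.cos(a)*np.array([0,0,1]))),proj(t,h+.1*(np.sin(a)*d+np.cos(a)*np.array([0,0,1]))))
print(proj(s,robot.read_state()['tool_pos']))
"
```

```text
0.0002079014274489935
-0.6 [530.80128014 283.71035965] [174.26331877 303.87980221]
-0.5 [529.01450813 284.11948001] [174.81776465 300.66544955]
-0.4 [526.91262705 284.93710945] [175.5197061  297.27777777]
-0.3 [524.51295737 286.16288243] [176.36167362 293.7560455 ]
[536.16464405 257.39811106]
```

View pics/s2.png

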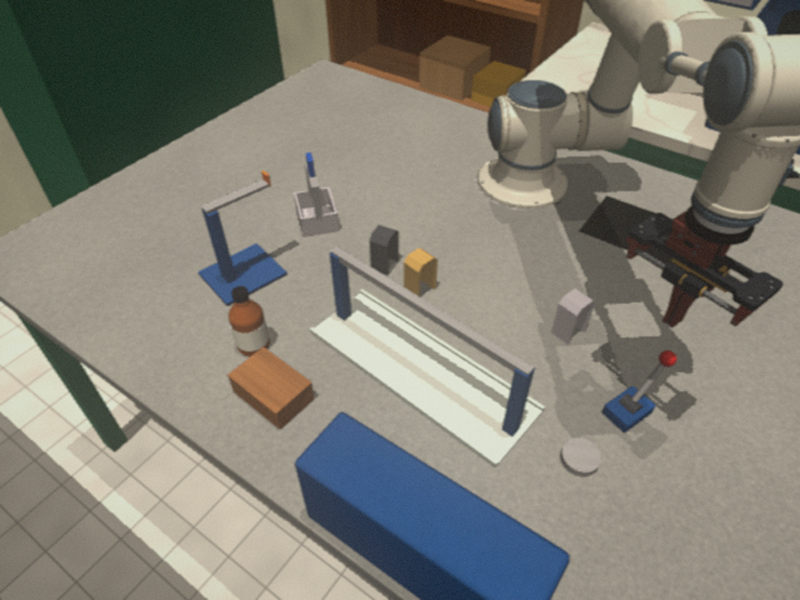

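View pics/t2.png

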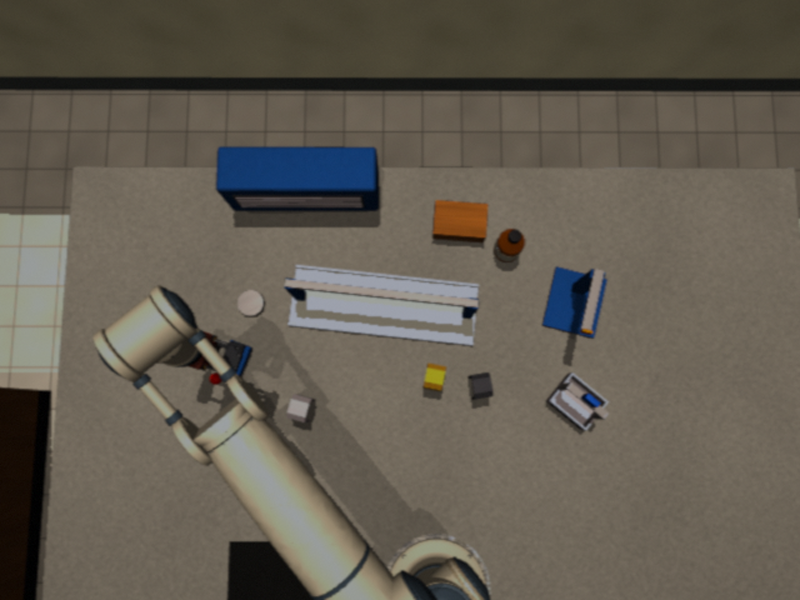

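The lever is off: the ball is at scene (534,287), which matches a lean of −0.6. The full view shows only the three coupons. I'll do the pale one first.

Call:
{"name": "arm_command", "arguments": {"series": [0.6, 0, 0, -0.06, 0, 0, 0.3, 0.6, 0.07, -0.23, -0.06, 0.01, 0, 0.6, 0.6, 0.14, -0.45, -0.06, 0.02, 0, 0.9, 0.6, 0.21, -0.68, -0.06, 0.02, 0, 1, 0.6, 0.28, -0.91, -0.06, 0.02, 0, 1]}}

```text
time_s: 4.15
tool_pos: [0.3828, 0.2897, 0.2286]
tool_rot: [-1.223, -2.889, 0.026]
wrist_force: [-0.4, -0.2, -0.3]
gripper_width: 0.0471
```

Call:
{"name": "arm_command", "arguments": {"series": [0.6, 0, 0, 0, 0, 0, 0.33, 0.6, 0, 0, 0, 0, 0, 0.66, 0.6, 0, 0, 0, 0, 0, 1, 0.6, 0, 0, 0, 0, 0, 1, 0.6, 0, 0, 0, 0, 0, 1]}}

```text
time_s: 4.78
tool_pos: [0.3827, 0.2894, 0.2273]
tool_rot: [-1.898, -2.502, 0.03]
wrist_force: [-0.5, 0.5, -0.2]
gripper_width: 0.0703
```

```bash
python3 -c "
from h import *
go(.3847,.2919,.24,-17)"
```

```text
at [0.3827 0.2894 0.2273] jaw 15.6 | shift [ 0.008  0.012 -0.064] turn [-0.025  0.03   1.139] | t 4.78 q [ 0.58 -0.21  1.51 -0.01  1.86  0.31] w 0.0703 F [-0.5  0.5 -0.2]
```

Call:
{"name": "arm_command", "arguments": {"series": [0.7, 0.01, 0.01, 0, 0, 0, 0.33, 0.7, 0.01, 0.01, 0, -0.01, 0.01, 0.66, 0.7, 0.01, 0.01, 0, -0.02, 0.02, 1, 0.7, 0.01, 0.01, 0, -0.02, 0.03, 1, 0.7, 0.01, 0.01, 0, -0.02, 0.03, 1]}}

```text
time_s: 5.4
tool_pos: [0.3841, 0.2918, 0.2271]
tool_rot: [-2.453, -1.959, 0.004]
wrist_force: [-0.9, -0.5, 0.2]
gripper_width: 0.0748
```

```bash
python3 -c "
from h import *
go(.3847,.2919,.048,-17)
t=grab('top');s=grab('scene');crop(s,'s3.png',400,160,200,150,4)"
```

```text
at [0.3841 0.2918 0.2271] jaw -12.8 | shift [0.002 0.006 0.895] turn [-0.006  0.001  0.148] | t 5.4 q [ 0.58 -0.22  1.52  0.    1.84  0.8 ] w 0.0748 F [-0.9 -0.5  0.2]
```

View pics/s3.png

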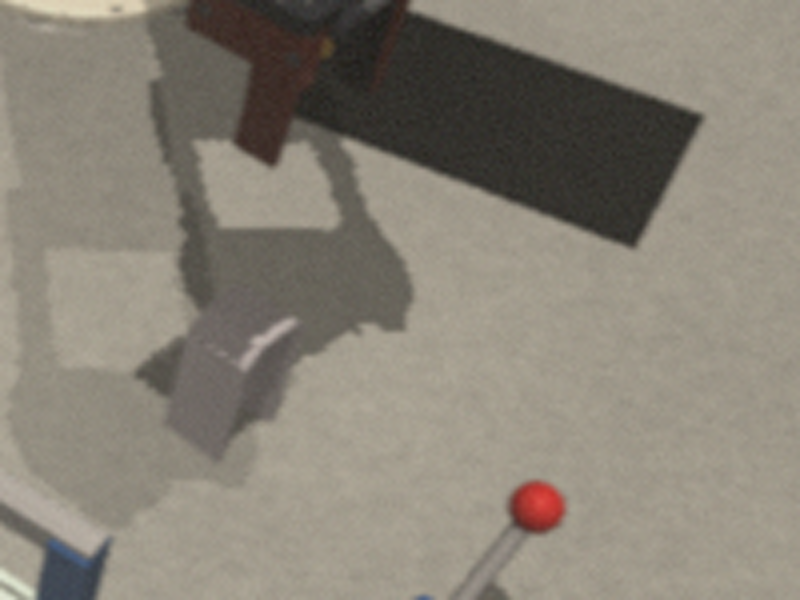

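The fingers are above the pale coupon, so I'll descend and grip.

Call:
{"name": "arm_command", "arguments": {"series": [0.75, 0, 0, 0.25, 0, 0, 0.13, 0.75, 0, 0, 0.5, 0, 0, 0.13, 0.75, 0, 0, 0.75, 0, 0, 0.13, 0.75, 0, 0, 0.88, 0, 0, 0.13, 0.75, 0, 0, 0.88, 0, 0, 0.13]}}

```text
time_s: 6.12
tool_pos: [0.3821, 0.2909, 0.0487]
tool_rot: [-2.515, -1.878, 0.012]
wrist_force: [-0.1, -0.2, -0.8]
gripper_width: 0.0769
```

Call:
{"name": "arm_command", "arguments": {"series": [-1, 0, 0, 0, 0, 0, 0, -1, 0, 0, 0, 0, 0, 0, -1, 0, 0, 0, 0, 0, 0, -1, 0, 0, 0, 0, 0, 0], "newtons": 25}}

```text
time_s: 6.62
tool_pos: [0.3833, 0.2912, 0.0503]
tool_rot: [-2.516, -1.879, 0.007]
wrist_force: [1.3, -0.7, 4.6]
gripper_width: 0.0519
```

```bash
python3 -c "
from h import *
go(.3847,.2919,.25,-17)"
```

```text
at [0.3833 0.2912 0.0503] jaw -16.5 | shift [ 0.003  0.002 -0.999] turn [-0.007  0.006  0.017] | t 6.62 q [ 0.58 -0.19  1.81  0.    1.53  0.87] w 0.0519 F [ 1.3 -0.7  4.6]
```

Call:
{"name": "arm_command", "arguments": {"series": [-1, 0, 0, -0.25, 0, 0, 0, -1, 0, 0, -0.5, 0, 0, 0, -1, 0, 0, -0.75, 0, 0, 0, -1, 0, 0, -1, 0, 0, 0, -1, 0, 0, -1, 0, 0, 0]}}

```text
time_s: 7.25
tool_pos: [0.385, 0.2924, 0.2543]
tool_rot: [-2.516, -1.879, -0.004]
wrist_force: [0.2, 0.5, -3.9]
gripper_width: 0.052
```

```bash
python3 -c "
from h import *
go(.629,.2155,.255,-6)"
```

```text
at [0.385  0.2924 0.2543] jaw -16.5 | shift [-0.022  1.279 -0.003] turn [ 0.002 -0.005 -0.366] | t 7.25 q [ 0.58 -0.21  1.47  0.    1.89  0.87] w 0.052 F [ 0.2  0.5 -3.9]
```

Call:
{"name": "arm_command", "arguments": {"series": [-1, 0, 0.2, 0, 0, 0, -0.1, -1, -0.01, 0.4, 0, 0, 0, -0.2, -1, -0.01, 0.6, 0, 0, 0, -0.3, -1, -0.02, 0.8, 0, 0, 0, -0.37, -1, -0.02, 1, 0, 0, 0, -0.37]}}

```text
time_s: 7.88
tool_pos: [0.576, 0.2312, 0.2509]
tool_rot: [-2.329, -2.103, 0.003]
wrist_force: [0.7, 0.1, -3.2]
gripper_width: 0.0519
```

Call:
{"name": "arm_command", "arguments": {"series": [-1, 0, 0.13, 0, 0, 0, 0, -1, 0, 0.26, 0, 0, 0, 0, -1, 0, 0.26, 0, 0, 0, 0, -1, 0, 0.26, 0, 0, 0, 0]}}

```text
time_s: 8.38
tool_pos: [0.6269, 0.226, 0.2485]
tool_rot: [-2.328, -2.102, 0.008]
wrist_force: [-0.8, -0.6, -3.6]
gripper_width: 0.0518
```

```bash
python3 -c "
from h import *
go(.629,.2155,.15,-6)
t=grab('top');s=grab('scene');crop(s,'s4.png',300,160,200,150,4);crop(t,'t4.png',180,170,200,150,4)"
```

```text
at [0.6269 0.226  0.2485] jaw -5.8 | shift [-0.051  0.02   0.493] turn [-0.014  0.     0.006] | t 8.38 q [0.29 0.29 0.96 0.   1.9  0.4 ] w 0.0518 F [-0.8 -0.6 -3.6]
```

View pics/s4.png

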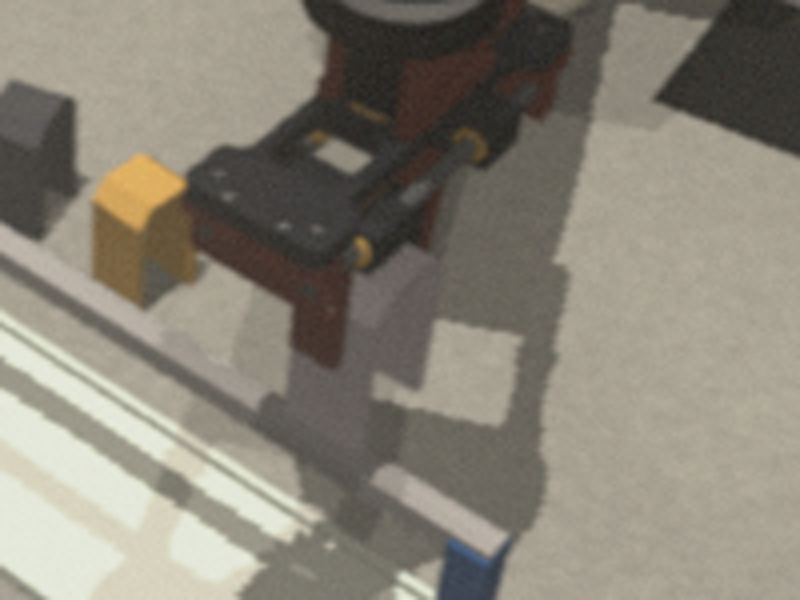

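View pics/t4.png

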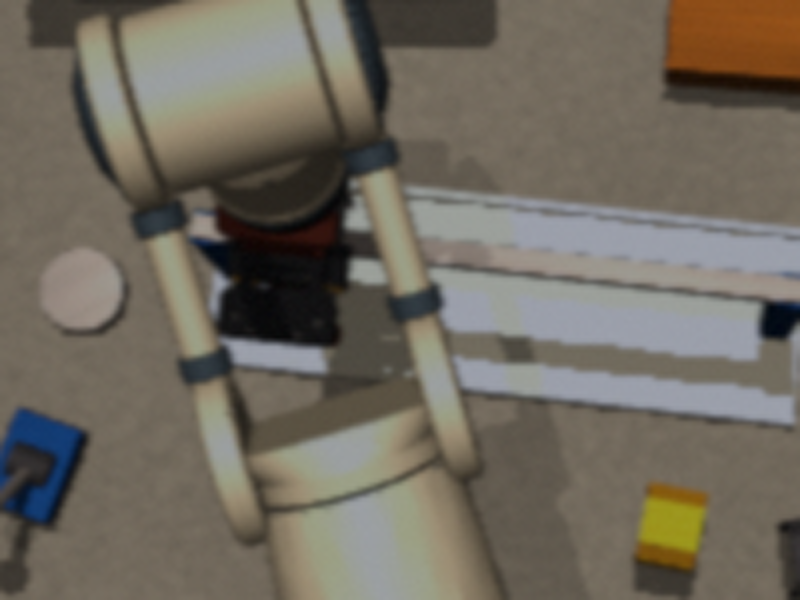

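The coupon is above the bar near its left end, with the legs either side of it. I'll lower it.

Call:
{"name": "arm_command", "arguments": {"series": [-1, 0, 0.02, 0.1, -0.01, 0, 0, -1, 0, 0.02, 0.25, -0.01, 0, 0, -1, 0, 0.02, 0.38, -0.01, 0, 0, -1, 0, 0.02, 0.45, -0.01, 0, 0, -1, 0, 0.02, 0.49, -0.01, 0, 0]}}

```text
time_s: 9.1
tool_pos: [0.6299, 0.2261, 0.1521]
tool_rot: [-2.331, -2.106, -0.001]
wrist_force: [0.6, 0.4, -3.1]
gripper_width: 0.0519
```

```bash
python3 -c "
from h import *
go(.63,.2255,.136,-6)
s=grab('scene');crop(s,'s5.png',300,160,200,150,4)"
```

```text
at [0.6299 0.2261 0.1521] jaw -5.8 | shift [-0.003  0.001  0.081] turn [ 0.    -0.002  0.007] | t 9.1 q [0.29 0.28 1.15 0.   1.72 0.39] w 0.0519 F [ 0.6  0.4 -3.1]
```

View pics/s5.png

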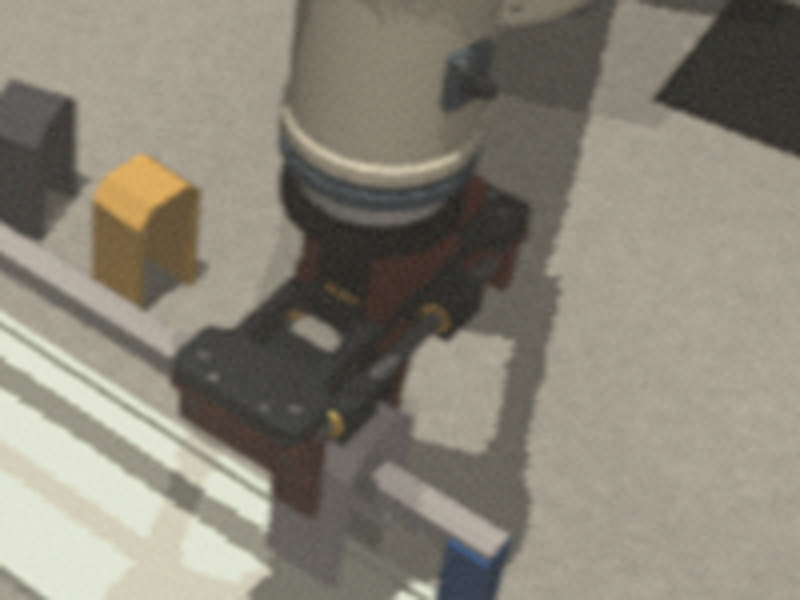

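Call:
{"name": "arm_command", "arguments": {"series": [-1, 0, 0, 0.03, 0, 0, 0, -1, 0, 0, 0.06, 0, 0, 0, -1, 0, 0, 0.08, 0, 0, 0]}}

```text
time_s: 9.52
tool_pos: [0.63, 0.226, 0.1352]
tool_rot: [-2.331, -2.106, -0.0]
wrist_force: [-2.2, -0.2, 24.7]
gripper_width: 0.0515
```

Call:
{"name": "arm_command", "arguments": {"series": [-1, 0, 0, -0.01, 0, 0, 0, 0.55, 0, 0, -0.01, 0, 0, 0, 0.55, 0, 0, -0.01, 0, 0, 0, 0.55, 0, 0, -0.01, 0, 0, 0, 0.55, 0, 0, -0.01, 0, 0, 0]}}

```text
time_s: 10.15
tool_pos: [0.6301, 0.226, 0.1374]
tool_rot: [-2.331, -2.106, -0.001]
wrist_force: [0.4, 0.0, 0.1]
gripper_width: 0.0682
```

Call:
{"name": "arm_command", "arguments": {"series": [0.6, 0, 0, -0.12, 0, 0, 0, 0.6, 0, 0, -0.3, 0, 0, 0, 0.6, 0, 0, -0.55, 0, 0, 0, 0.6, 0, 0, -0.55, 0, 0, 0]}}

```text
time_s: 10.65
tool_pos: [0.6314, 0.2264, 0.2539]
tool_rot: [2.328, 2.104, 0.015]
wrist_force: [0.0, -0.6, 0.5]
gripper_width: 0.0703
```

```bash
python3 -c "
from h import *
go(.4475,.004,.24,-9)
s=grab('scene');crop(s,'s6.png',240,160,260,190,3)"
```

```text
at [0.6314 0.2264 0.2539] jaw -5.8 | shift [-1.199 -0.803  0.057] turn [ 0.018 -0.009  0.112] | t 10.65 q [0.29 0.29 0.95 0.   1.89 0.39] w 0.0703 F [ 0.  -0.6  0.5]
```

View pics/s6.png

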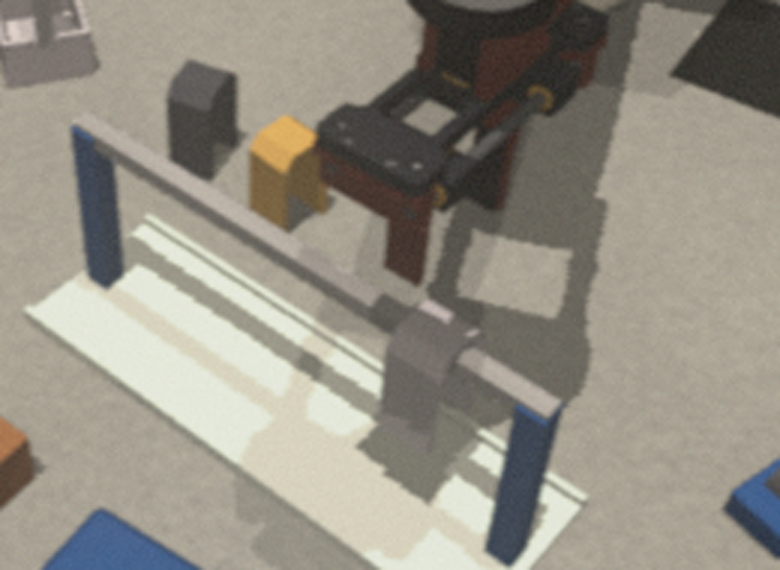

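The pale coupon hangs upright on the bar at crop (430,370). Brass is next.

Call:
{"name": "arm_command", "arguments": {"series": [0.65, -0.2, -0.14, 0, 0, 0, 0.02, 0.65, -0.4, -0.27, 0.01, 0.01, 0, 0.04, 0.65, -0.6, -0.4, 0.02, 0.01, 0, 0.06, 0.65, -0.8, -0.53, 0.03, 0.01, 0, 0.08, 0.65, -1, -0.67, 0.04, 0.01, 0, 0.1]}}

```text
time_s: 11.32
tool_pos: [0.4758, 0.0397, 0.2392]
tool_rot: [-2.38, -2.045, 0.0]
wrist_force: [0.2, -0.5, 0.7]
gripper_width: 0.0723
```

Call:
{"name": "arm_command", "arguments": {"series": [0.65, -0.2, -0.14, 0, 0, 0, 0, 0.65, -0.24, -0.17, 0, 0, 0, 0, 0.65, -0.24, -0.17, 0, 0, 0, 0]}}

```text
time_s: 11.7
tool_pos: [0.4349, -0.0026, 0.2384]
tool_rot: [-2.381, -2.043, 0.0]
wrist_force: [-0.6, 0.2, 0.6]
gripper_width: 0.0723
```

```bash
python3 -c "
from h import *
go(.4475,.004,.048,-9)
s=grab('scene');crop(s,'s7.png',240,110,200,150,4)"
```

```text
at [ 0.4349 -0.0026  0.2384] jaw -8.7 | shift [0.04  0.061 0.952] turn [-0.007 -0.005  0.009] | t 11.7 q [-0.09 -0.35  1.6   0.    1.89  0.07] w 0.0723 F [-0.6  0.2  0.6]
```

View pics/s7.png

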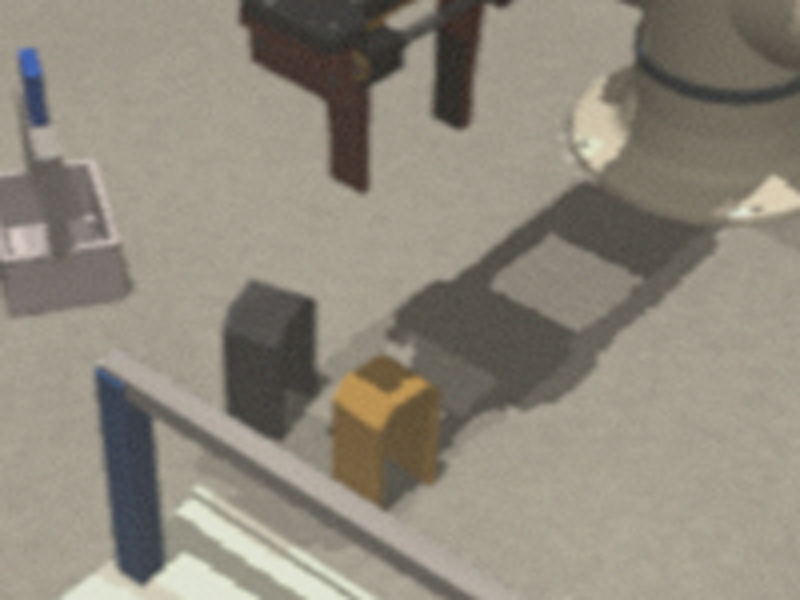

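Call:
{"name": "arm_command", "arguments": {"series": [0.75, 0.04, 0.06, 0.1, 0, 0, 0, 0.75, 0.04, 0.06, 0.35, 0, 0, 0, 0.75, 0.04, 0.06, 0.6, 0, 0, 0, 0.75, 0.04, 0.06, 0.85, 0, 0, 0, 0.75, 0.04, 0.06, 0.94, 0, 0, 0]}}

```text
time_s: 12.38
tool_pos: [0.4462, 0.0056, 0.0466]
tool_rot: [-2.375, -2.043, 0.007]
wrist_force: [0.1, -0.0, 0.6]
gripper_width: 0.0766
```

Call:
{"name": "arm_command", "arguments": {"series": [0.75, 0, 0, 0, 0, 0, 0, -1, 0, 0, 0, 0, 0, 0, -1, 0, 0, 0, 0, 0, 0, -1, 0, 0, 0, 0, 0, 0, -1, 0, 0, 0, 0, 0, 0], "newtons": 25}}

```text
time_s: 13.0
tool_pos: [0.4478, 0.0056, 0.0486]
tool_rot: [-2.377, -2.045, 0.002]
wrist_force: [1.8, -0.5, 6.6]
gripper_width: 0.0522
```

Call:
{"name": "arm_command", "arguments": {"series": [-1, 0, 0, -0.25, 0, 0, 0, -1, 0, 0, -0.5, 0, 0, 0, -1, 0, 0, -0.75, 0, 0, 0, -1, 0, 0, -1, 0, 0, 0, -1, 0, 0, -1, 0, 0, 0]}}

```text
time_s: 13.62
tool_pos: [0.4495, 0.0047, 0.2524]
tool_rot: [-2.38, -2.047, -0.004]
wrist_force: [0.3, -0.7, -3.9]
gripper_width: 0.0516
```

```bash
python3 -c "
from h import *
go(.6185,.116,.255,-6)
s=grab('scene');crop(s,'s8.png',240,110,200,150,4)"
```

```text
at [0.4495 0.0047 0.2524] jaw -8.6 | shift [ 0.677  0.752 -0.01 ] turn [ 0.001 -0.007 -0.091] | t 13.62 q [-0.07 -0.3   1.55  0.    1.9   0.08] w 0.0516 F [ 0.3 -0.7 -3.9]
```

View pics/s8.png

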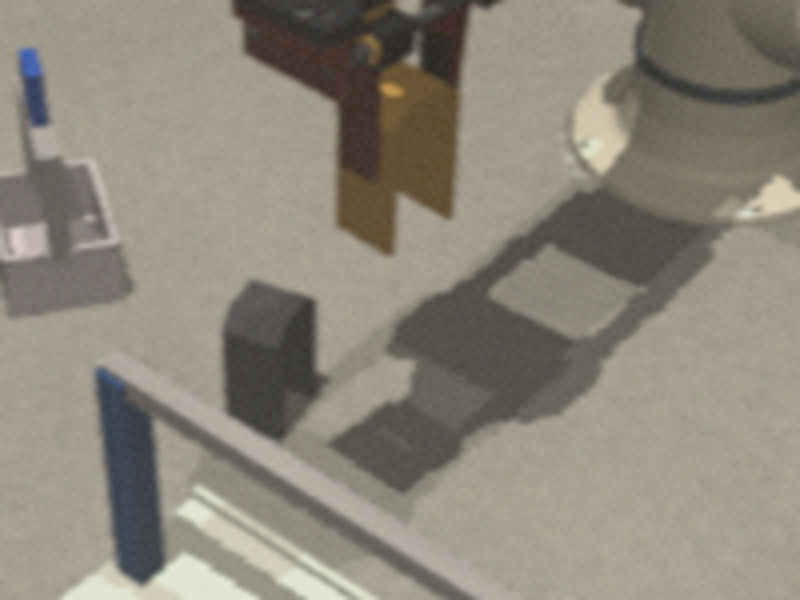

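Call:
{"name": "arm_command", "arguments": {"series": [-1, 0.17, 0.19, 0, 0, 0, -0.03, -1, 0.34, 0.38, 0, 0, 0, -0.06, -1, 0.51, 0.57, -0.01, 0, 0, -0.09, -1, 0.68, 0.75, -0.01, 0, 0, -0.09, -1, 0.68, 0.75, -0.01, 0, 0, -0.09]}}

```text
time_s: 14.3
tool_pos: [0.6179, 0.1184, 0.2431]
tool_rot: [-2.324, -2.096, 0.015]
wrist_force: [0.3, -0.8, -3.6]
gripper_width: 0.0519
```

Call:
{"name": "arm_command", "arguments": {"series": [-1, 0, 0, 0, 0, 0, 0]}}

```text
time_s: 14.42
tool_pos: [0.6171, 0.1181, 0.2409]
tool_rot: [-2.322, -2.095, 0.021]
wrist_force: [-0.7, -0.8, -2.8]
gripper_width: 0.0519
```

```bash
python3 -c "
from h import *
go(.6185,.116,.152,-6)
s=grab('scene');crop(s,'s9.png',270,130,200,150,4)"
```

```text
at [0.6171 0.1181 0.2409] jaw -5.9 | shift [-0.009  0.017  0.444] turn [-0.039  0.001  0.004] | t 14.43 q [0.13 0.19 1.09 0.   1.88 0.24] w 0.0519 F [-0.7 -0.8 -2.8]
```

View pics/s9.png

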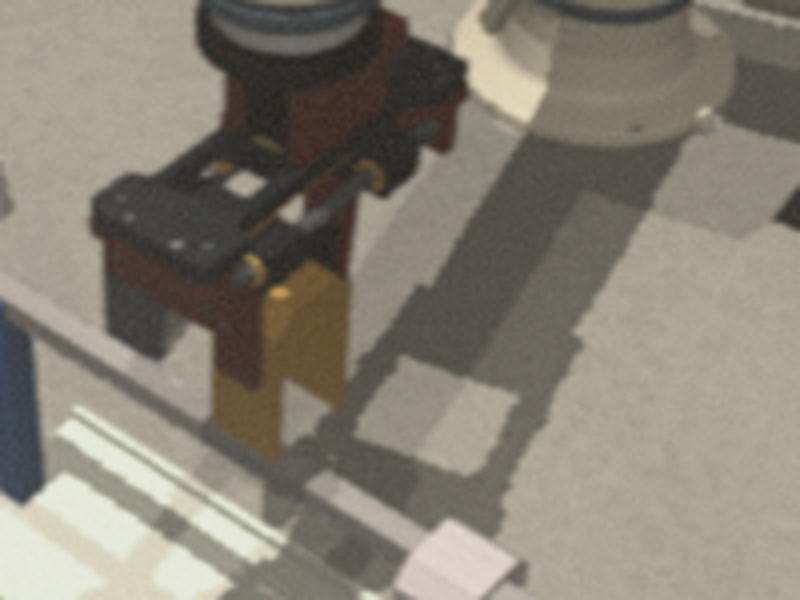

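Call:
{"name": "arm_command", "arguments": {"series": [-1, 0, 0.02, 0.05, -0.03, 0, 0, -1, 0, 0.02, 0.2, -0.03, 0, 0, -1, 0, 0.02, 0.35, -0.03, 0, 0, -1, 0, 0.02, 0.44, -0.03, 0, 0, -1, 0, 0.02, 0.49, -0.03, 0, 0]}}

```text
time_s: 15.1
tool_pos: [0.6182, 0.1174, 0.1411]
tool_rot: [-2.33, -2.101, 0.007]
wrist_force: [0.1, 0.6, -3.6]
gripper_width: 0.052
```

Call:
{"name": "arm_command", "arguments": {"series": [-1, 0, 0, 0.02, 0, 0, 0, -1, 0, 0, 0.04, 0, 0, 0]}}

```text
time_s: 15.35
tool_pos: [0.6186, 0.1174, 0.1341]
tool_rot: [-2.331, -2.102, 0.005]
wrist_force: [-1.1, 0.8, -2.4]
gripper_width: 0.0521
```

Call:
{"name": "arm_command", "arguments": {"series": [-1, 0, 0, 0.01, 0, 0, 0, -1, 0, 0, 0.01, 0, 0, 0, 0.5, 0, 0, 0, 0, 0, 0, 0.55, 0, 0, 0, 0, 0, 0, 0.55, 0, 0, 0, 0, 0, 0]}}

```text
time_s: 15.98
tool_pos: [0.6188, 0.1174, 0.1342]
tool_rot: [-2.332, -2.102, 0.004]
wrist_force: [0.7, 0.1, -0.4]
gripper_width: 0.0676
```

Call:
{"name": "arm_command", "arguments": {"series": [0.6, 0, 0, 0, 0, 0, 0, 0.6, 0, 0, -0.2, 0, 0, 0, 0.6, 0, 0, -0.4, 0, 0, 0, 0.6, 0, 0, -0.58, 0, 0, 0, 0.6, 0, 0, -0.58, 0, 0, 0]}}

```text
time_s: 16.6
tool_pos: [0.6203, 0.1175, 0.2543]
tool_rot: [2.333, 2.102, 0.005]
wrist_force: [0.7, -0.0, 0.8]
gripper_width: 0.0701
```

```bash
python3 -c "
from h import *
go(.4327,-.0943,.24,7.5)
s=grab('scene');crop(s,'s10.png',240,130,240,180,3.3)"
```

```text
at [0.6203 0.1175 0.2543] jaw -5.9 | shift [-1.15  -0.824  0.067] turn [ 0.006 -0.002 -0.469] | t 16.6 q [0.13 0.18 1.07 0.   1.88 0.24] w 0.0701 F [ 0.7 -0.   0.8]
```

View pics/s10.png

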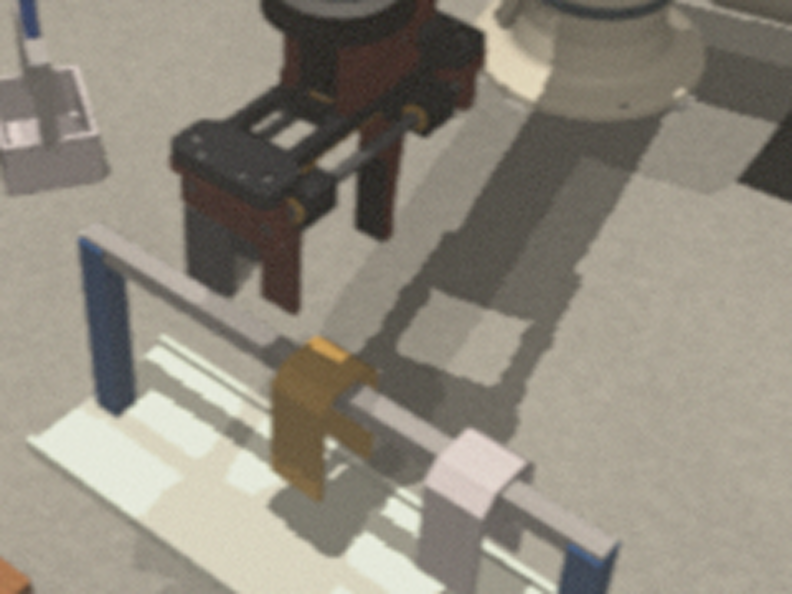

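The brass coupon hangs well at crop (320,420), clear of the pale one. Now the dark one.

Call:
{"name": "arm_command", "arguments": {"series": [0.65, -0.2, -0.14, 0.01, 0, 0, -0.1, 0.65, -0.4, -0.28, 0.02, 0, 0, -0.2, 0.65, -0.6, -0.43, 0.03, 0, 0, -0.3, 0.65, -0.8, -0.57, 0.04, 0, 0, -0.4, 0.65, -1, -0.72, 0.05, 0, 0, -0.47]}}

```text
time_s: 17.27
tool_pos: [0.4541, -0.0674, 0.2387]
tool_rot: [-2.066, -2.361, 0.003]
wrist_force: [0.3, -0.8, 0.4]
gripper_width: 0.0727
```

Call:
{"name": "arm_command", "arguments": {"series": [0.65, -0.1, -0.15, 0, 0, 0, 0, 0.65, -0.1, -0.15, 0, 0, 0, 0]}}

```text
time_s: 17.52
tool_pos: [0.4255, -0.0924, 0.2369]
tool_rot: [-2.069, -2.356, 0.005]
wrist_force: [-0.7, 0.3, -0.2]
gripper_width: 0.0724
```

```bash
python3 -c "
from h import *
go(.4327,-.0943,.048,7.5)
s=grab('scene');crop(s,'s11.png',200,100,200,150,4)"
```

```text
at [ 0.4255 -0.0924  0.2369] jaw 7.4 | shift [-0.016  0.04   0.944] turn [-0.012 -0.005 -0.002] | t 17.52 q [-0.29 -0.34  1.6  -0.    1.89 -0.42] w 0.0724 F [-0.7  0.3 -0.2]
```

View pics/s11.png

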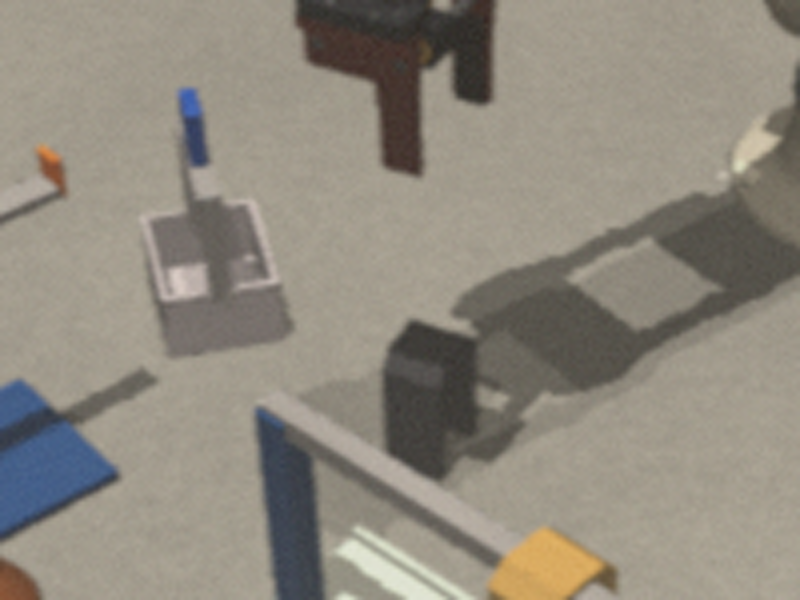

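Call:
{"name": "arm_command", "arguments": {"series": [0.75, -0.01, 0.04, 0.1, -0.01, 0, 0, 0.75, -0.01, 0.04, 0.35, -0.01, 0, 0, 0.75, -0.01, 0.04, 0.6, -0.01, 0, 0, 0.75, -0.01, 0.04, 0.85, -0.01, 0, 0, 0.75, -0.01, 0.04, 0.93, -0.01, 0, 0]}}

```text
time_s: 18.2
tool_pos: [0.4316, -0.0905, 0.0466]
tool_rot: [-2.064, -2.357, 0.002]
wrist_force: [0.7, -0.2, 0.9]
gripper_width: 0.0771
```

Call:
{"name": "arm_command", "arguments": {"series": [0.75, 0, 0, 0, 0, 0, 0, -1, 0, 0, 0, 0, 0, 0, -1, 0, 0, 0, 0, 0, 0, -1, 0, 0, 0, 0, 0, 0, -1, 0, 0, 0, 0, 0, 0], "newtons": 25}}

```text
time_s: 18.82
tool_pos: [0.4329, -0.0908, 0.0483]
tool_rot: [-2.066, -2.359, -0.001]
wrist_force: [1.7, 1.2, 5.2]
gripper_width: 0.0523
```

Call:
{"name": "arm_command", "arguments": {"series": [-1, 0, 0, -0.25, 0, 0, 0, -1, 0, 0, -0.5, 0, 0, 0, -1, 0, 0, -0.75, 0, 0, 0, -1, 0, 0, -1, 0, 0, 0, -1, 0, 0, -1, 0, 0, 0]}}

```text
time_s: 19.45
tool_pos: [0.4347, -0.0921, 0.2521]
tool_rot: [-2.07, -2.363, -0.005]
wrist_force: [0.9, 0.1, -3.4]
gripper_width: 0.0521
```

```bash
python3 -c "
from h import *
go(.609,.0265,.255,-6)
s=grab('scene');crop(s,'s12.png',200,100,200,150,4)"
```

```text
at [ 0.4347 -0.0921  0.2521] jaw 7.6 | shift [ 0.473  0.942 -0.011] turn [ 0.004 -0.005  0.473] | t 19.45 q [-0.29 -0.32  1.56  0.    1.9  -0.42] w 0.0521 F [ 0.9  0.1 -3.4]
```

View pics/s12.png

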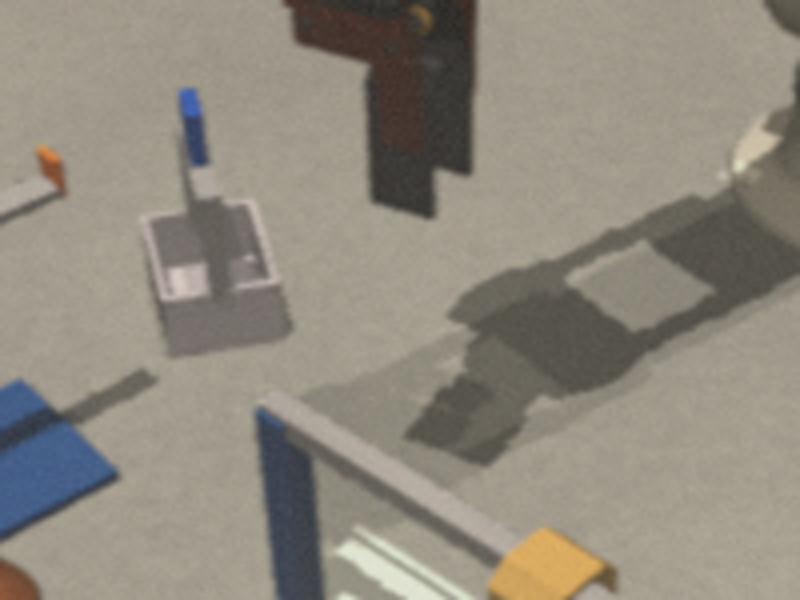

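Call:
{"name": "arm_command", "arguments": {"series": [-1, 0.11, 0.24, 0, 0, 0, 0.11, -1, 0.23, 0.47, 0, 0, 0, 0.23, -1, 0.35, 0.71, -0.01, 0, 0, 0.35, -1, 0.47, 0.93, -0.02, 0, 0, 0.47, -1, 0.47, 0.93, -0.02, 0, 0, 0.47]}}

```text
time_s: 20.12
tool_pos: [0.6066, 0.0279, 0.2463]
tool_rot: [-2.322, -2.099, 0.01]
wrist_force: [-0.2, -0.1, -4.0]
gripper_width: 0.0522
```

Call:
{"name": "arm_command", "arguments": {"series": [-1, 0, 0, 0, 0, 0, 0]}}

```text
time_s: 20.25
tool_pos: [0.6058, 0.0276, 0.2441]
tool_rot: [-2.319, -2.098, 0.015]
wrist_force: [0.2, 0.0, -3.1]
gripper_width: 0.052
```

```bash
python3 -c "
from h import *
go(.609,.0265,.141,-6)
s=grab('scene');crop(s,'s13.png',240,110,200,150,4)"
```

```text
at [0.6058 0.0276 0.2441] jaw -5.7 | shift [-0.005  0.025  0.515] turn [-0.033 -0.004  0.01 ] | t 20.25 q [-0.01  0.13  1.15  0.    1.88  0.09] w 0.052 F [ 0.2  0.  -3.1]
```

View pics/s13.png

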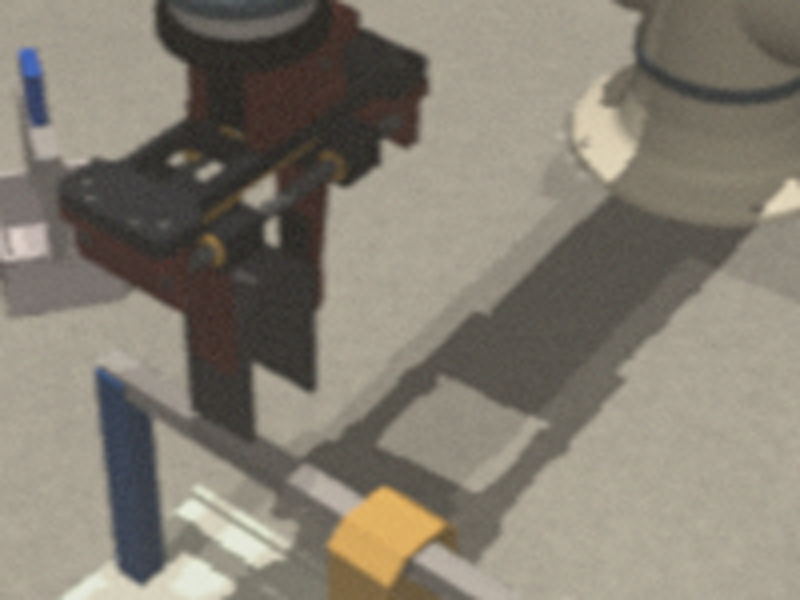

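Call:
{"name": "arm_command", "arguments": {"series": [-1, 0, 0.02, 0.05, -0.03, 0, 0, -1, 0, 0.02, 0.2, -0.03, 0, 0, -1, 0, 0.02, 0.35, -0.03, 0, 0, -1, 0, 0.02, 0.45, -0.03, 0, 0, -1, 0, 0.02, 0.51, -0.03, 0, 0]}}

```text
time_s: 20.92
tool_pos: [0.6071, 0.0273, 0.1402]
tool_rot: [-2.327, -2.104, 0.001]
wrist_force: [-0.3, -0.3, -3.6]
gripper_width: 0.0521
```

Call:
{"name": "arm_command", "arguments": {"series": [-1, 0, 0, 0.02, 0, 0, 0, -1, 0, 0, 0.04, 0, 0, 0, -1, 0, 0, 0.05, 0, 0, 0]}}

```text
time_s: 21.3
tool_pos: [0.6076, 0.0272, 0.1333]
tool_rot: [-2.329, -2.106, -0.003]
wrist_force: [-6.9, -0.4, 10.4]
gripper_width: 0.0522
```

Call:
{"name": "arm_command", "arguments": {"series": [-1, 0, 0, 0, 0, 0, 0, 0.5, 0, 0, 0, 0, 0, 0, 0.55, 0, 0, 0, 0, 0, 0, 0.55, 0, 0, 0, 0, 0, 0, 0.55, 0, 0, 0, 0, 0, 0]}}

```text
time_s: 21.92
tool_pos: [0.6076, 0.0272, 0.1333]
tool_rot: [-2.329, -2.106, -0.003]
wrist_force: [-0.2, 0.1, 0.3]
gripper_width: 0.0683
```

Call:
{"name": "arm_command", "arguments": {"series": [0.6, 0, 0, -0.2, 0, 0, 0, 0.6, 0, 0, -0.4, 0, 0, 0, 0.6, 0, 0, -0.65, 0, 0, 0, 0.6, 0, 0, -0.65, 0, 0, 0]}}

```text
time_s: 22.42
tool_pos: [0.6089, 0.0269, 0.2691]
tool_rot: [2.327, 2.104, 0.013]
wrist_force: [-0.0, -0.7, 0.9]
gripper_width: 0.0701
```

```bash
python3 -c "
from h import *
go(.4,-.31,.29,-37)
s=grab('scene');crop(s,'s14.png',240,130,240,180,3.3)
t=grab('top');crop(t,'t14.png',400,180,140,180,3.3)"
```

```text
at [0.6089 0.0269 0.2691] jaw -5.8 | shift [-1.781 -0.869 -0.118] turn [ 0.016 -0.011  1.09 ] | t 22.43 q [-0.01  0.12  1.11  0.    1.9   0.09] w 0.0701 F [-0.  -0.7  0.9]
```

View pics/s14.png

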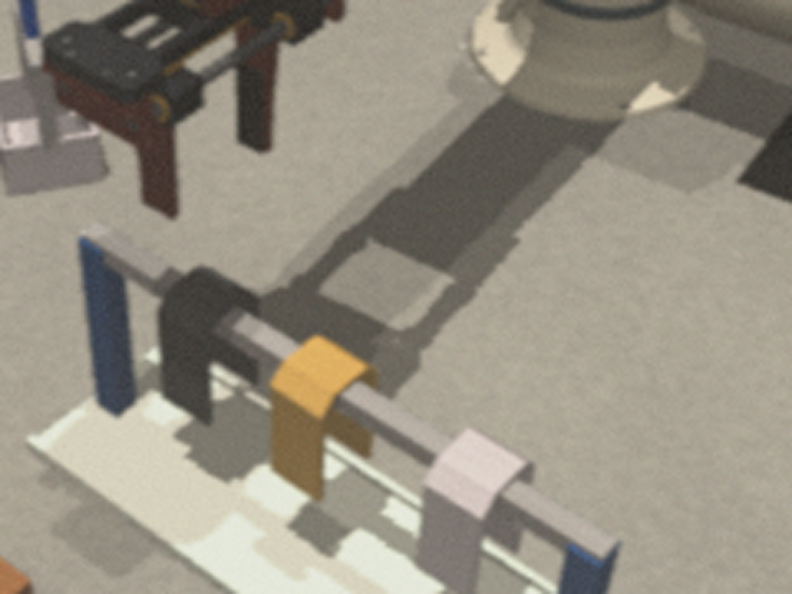

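View pics/t14.png

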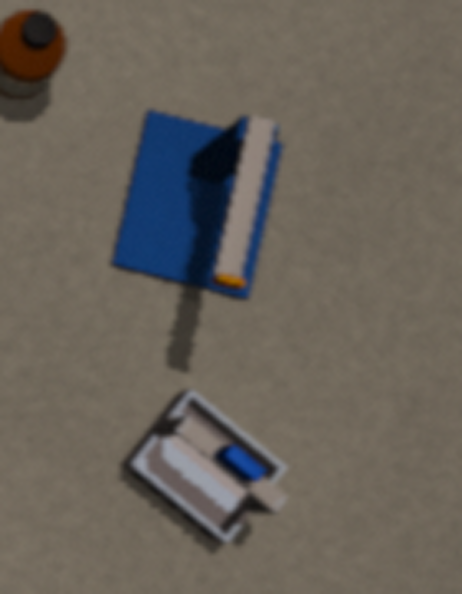

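All three coupons hang astride the bar at crop (205,340), (320,420) and (475,510), well apart. The basket hasn't moved, with its tab at top crop (243,462).

Call:
{"name": "arm_command", "arguments": {"series": [0.3, -0.2, -0.1, 0, 0, 0, 0.2, 0.3, -0.4, -0.2, 0, 0, 0, 0.4, 0.3, -0.6, -0.3, 0, 0.01, 0, 0.6, 0.3, -0.8, -0.4, 0, 0.02, -0.01, 0.8, 0.3, -1, -0.49, 0, 0.02, -0.01, 1]}}

```text
time_s: 23.15
tool_pos: [0.4888, -0.1631, 0.2602]
tool_rot: [-2.774, -1.456, 0.017]
wrist_force: [1.1, -0.1, -0.4]
gripper_width: 0.0573
```

```bash
python3 -c "
from h import *
go(.4015,-.3095,.24,-37)"
```

```text
at [ 0.4888 -0.1631  0.2602] jaw -34.6 | shift [-0.85   0.058  0.105] turn [-0.026  0.012  0.084] | t 23.15 q [-0.39 -0.11  1.37 -0.    1.9   0.22] w 0.0573 F [ 1.1 -0.1 -0.4]
```

Call:
{"name": "arm_command", "arguments": {"series": [0.3, -0.2, 0.01, 0.02, -0.02, 0.01, 0.08, 0.3, -0.4, 0.03, 0.03, -0.02, 0.01, 0.08, 0.3, -0.6, 0.04, 0.04, -0.02, 0.01, 0.08, 0.3, -0.85, 0.06, 0.05, -0.02, 0.01, 0.08, 0.3, -0.85, 0.06, 0.05, -0.02, 0.01, 0.08]}}

```text
time_s: 23.78
tool_pos: [0.3999, -0.3116, 0.2481]
tool_rot: [-2.808, -1.395, 0.007]
wrist_force: [-0.3, -0.1, 0.0]
gripper_width: 0.0571
```

```bash
python3 -c "
from h import *
go(.4015,-.3095,.133,-37)
s=grab('scene');crop(s,'s15.png',180,70,160,140,4)
t=grab('top');crop(t,'t15.png',400,180,140,180,3.3)"
```

```text
at [ 0.3999 -0.3116  0.2481] jaw -37.2 | shift [0.014 0.005 0.575] turn [-0.015  0.003 -0.006] | t 23.77 q [-0.73 -0.15  1.42 -0.    1.88 -0.08] w 0.0571 F [-0.3 -0.1  0. ]
```

View pics/s15.png

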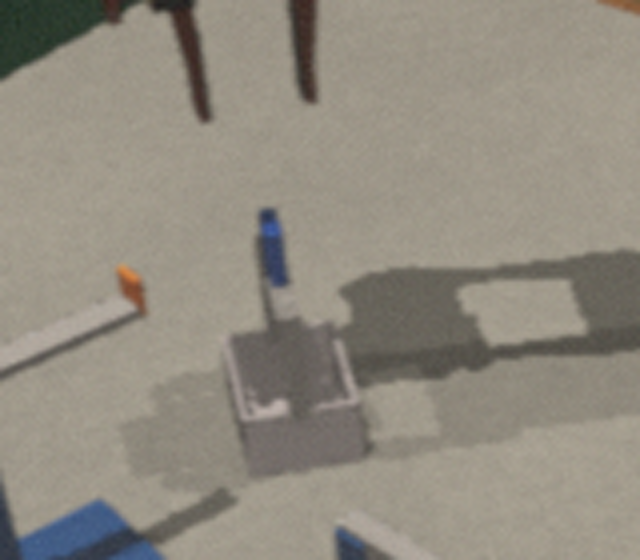

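View pics/t15.png

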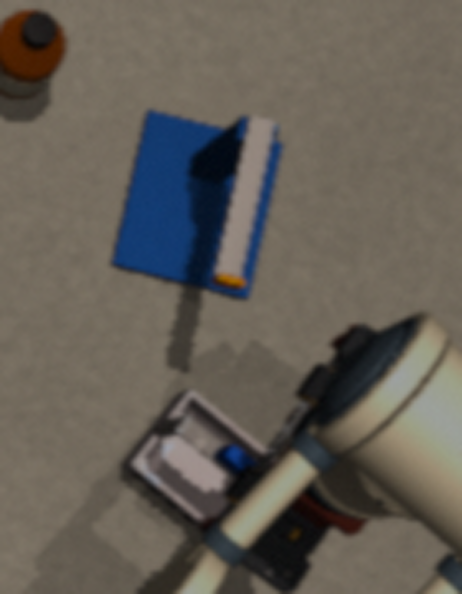

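Call:
{"name": "arm_command", "arguments": {"series": [0.3, 0.01, 0, 0.1, -0.01, 0, 0, 0.3, 0.01, 0, 0.25, -0.01, 0, 0, 0.3, 0.01, 0, 0.4, -0.01, 0, 0, 0.3, 0.01, 0, 0.52, -0.01, 0, 0, 0.3, 0.01, 0, 0.56, -0.01, 0, 0]}}

```text
time_s: 24.5
tool_pos: [0.4022, -0.3056, 0.1347]
tool_rot: [-2.806, -1.404, 0.003]
wrist_force: [-0.6, -0.5, 0.5]
gripper_width: 0.0572
```

```bash
python3 -c "
from h import *
go(.4015,-.3095,.133,-37)
s=grab('scene');crop(s,'s16.png',180,70,160,140,4)"
```

```text
at [ 0.4022 -0.3056  0.1347] jaw -36.8 | shift [-0.018  0.009  0.009] turn [-0.009 -0.001  0.006] | t 24.5 q [-0.72 -0.16  1.63  0.    1.67 -0.07] w 0.0572 F [-0.6 -0.5  0.5]
```

View pics/s16.png

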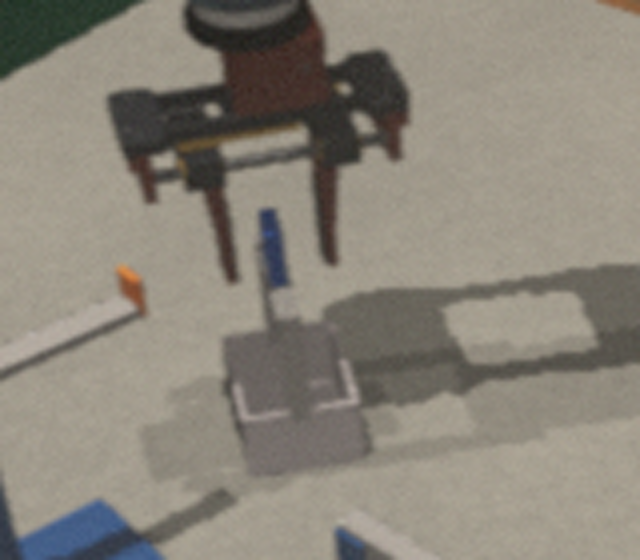

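The tab at crop (272,245) is between the fingers at (230,280) and (330,260). I'll close on it and lift.

Call:
{"name": "arm_command", "arguments": {"series": [0.3, -0.01, 0.01, 0, 0, 0, 0, -1, -0.01, 0.01, 0, 0, 0, 0, -1, -0.01, 0.01, 0, 0, 0, 0, -1, -0.01, 0.01, 0, 0, 0, 0, -1, -0.01, 0.01, 0, 0, 0, 0], "newtons": 40}}

```text
time_s: 25.18
tool_pos: [0.4026, -0.3088, 0.135]
tool_rot: [-2.806, -1.404, 0.002]
wrist_force: [-0.3, -0.8, 0.6]
gripper_width: 0.0208
```

Call:
{"name": "arm_command", "arguments": {"series": [-1, 0, 0, 0, 0, 0, 0, -1, 0, 0, -0.12, 0, 0, 0, -1, 0, 0, -0.25, 0, 0, 0, -1, 0, 0, -0.4, 0, 0, 0, -1, 0, 0, -0.5, 0, 0, 0]}}

```text
time_s: 25.8
tool_pos: [0.4029, -0.3091, 0.2359]
tool_rot: [-2.807, -1.404, 0.002]
wrist_force: [-0.6, -0.0, -3.5]
gripper_width: 0.0121
```

```bash
python3 -c "
from h import *
go(.4015,-.3095,.133,-14.5)
s=grab('scene');crop(s,'s17.png',180,50,160,140,4)"
```

```text
at [ 0.4029 -0.3091  0.2359] jaw -36.9 | shift [-0.006 -0.002  0.515] turn [-0.007 -0.002 -0.781] | t 25.8 q [-0.72 -0.15  1.44 -0.    1.85 -0.08] w 0.0121 F [-0.6 -0.  -3.5]
```

View pics/s17.png

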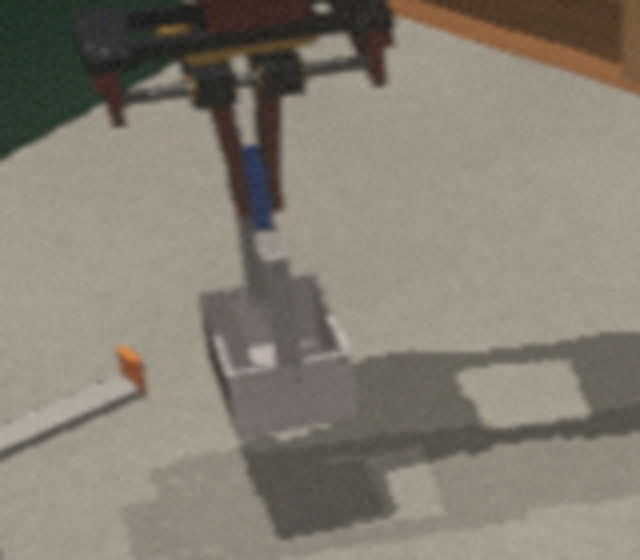

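```bash
python3 -c "
from h import *
go(.461,-.276,.236,-14.5)"
```

```text
at [ 0.4034 -0.3095  0.2386] jaw -36.9 | shift [0.307 0.13  0.013] turn [-0.    -0.    -0.781] | t 25.85 q [-0.72 -0.15  1.44 -0.    1.85 -0.08] w 0.0117 F [-0.4 -0.1 -1.1]
```

Call:
{"name": "arm_command", "arguments": {"series": [-1, 0.08, 0.03, 0, 0, 0, -0.2, -1, 0.16, 0.07, 0, 0, 0, -0.4, -1, 0.24, 0.1, 0, 0, 0, -0.6, -1, 0.31, 0.13, 0, 0, 0, -0.78, -1, 0.31, 0.13, 0, 0, 0, -0.78]}}

```text
time_s: 26.48
tool_pos: [0.4616, -0.2748, 0.2371]
tool_rot: [-2.482, -1.922, 0.001]
wrist_force: [-0.8, -0.1, -2.8]
gripper_width: 0.0119
```

```bash
python3 -c "
from h import *
go(.587,-.3086,.24,-14.5)
s=grab('scene');crop(s,'s18.png',140,70,160,140,4)
t=grab('top');crop(t,'t18.png',400,180,140,150,4)"
```

```text
at [ 0.4616 -0.2748  0.2371] jaw -14.5 | shift [-0.007  0.649 -0.016] turn [-0.005 -0.002  0.001] | t 26.48 q [-0.6  -0.07  1.37  0.    1.85 -0.35] w 0.0119 F [-0.8 -0.1 -2.8]
```

View pics/s18.png

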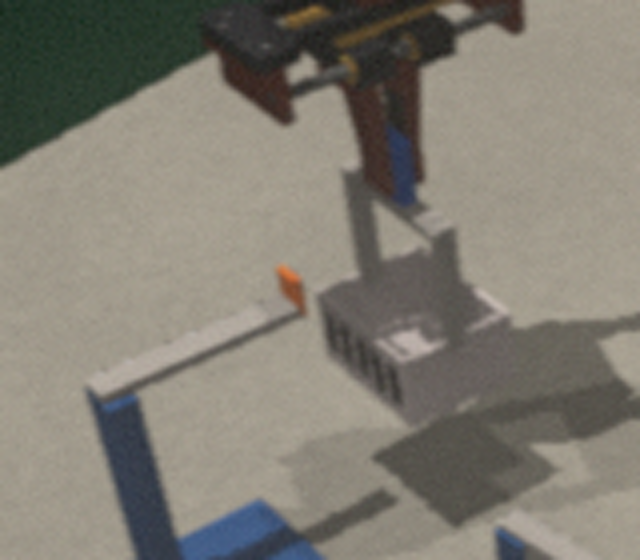

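View pics/t18.png

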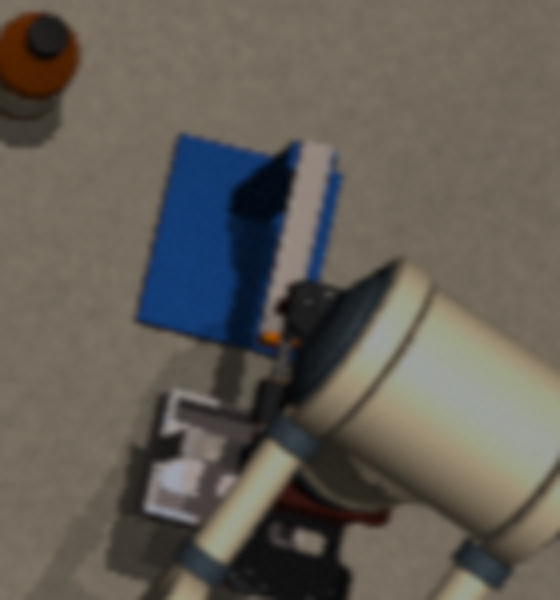

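Call:
{"name": "arm_command", "arguments": {"series": [-1, 0, 0.08, -0.02, 0, 0, 0, -1, 0, 0.16, -0.04, 0, 0, 0, -1, 0, 0.24, -0.04, 0, 0, 0, -1, 0, 0.32, -0.04, 0, 0, 0, -1, 0, 0.4, -0.04, 0, 0, 0]}}

```text
time_s: 27.2
tool_pos: [0.5381, -0.2965, 0.2453]
tool_rot: [-2.487, -1.916, 0.002]
wrist_force: [-0.1, 0.6, -1.8]
gripper_width: 0.0116
```

```bash
python3 -c "
from h import *
go(.587,-.3086,.24,-14.5)
s=grab('scene');crop(s,'s19.png',140,70,160,140,4)"
```

```text
at [ 0.5381 -0.2965  0.2453] jaw -14.8 | shift [0.004 0.252 0.026] turn [-0.004 -0.    -0.009] | t 27.2 q [-0.56  0.14  1.14 -0.    1.87 -0.3 ] w 0.0116 F [-0.1  0.6 -1.8]
```

View pics/s19.png

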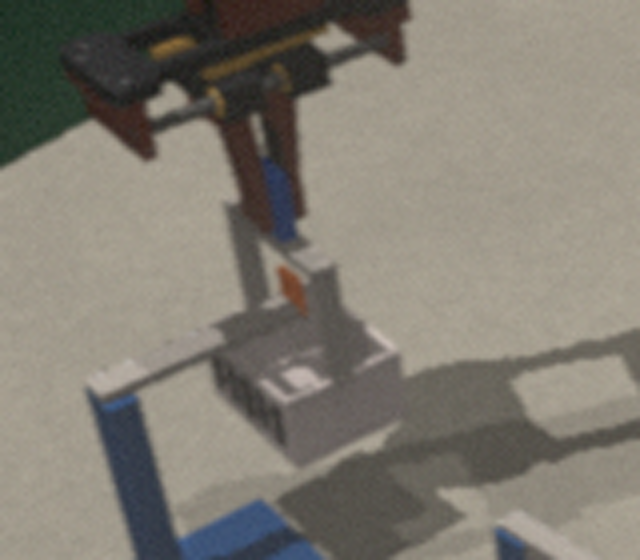

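The bail is above the lip with the arm passing between its uprights, so I'll carry on to the seat.

Call:
{"name": "arm_command", "arguments": {"series": [-1, 0, 0.08, 0, 0, 0, 0, -1, 0, 0.16, 0, 0, 0, 0, -1, 0, 0.24, 0, 0, 0, 0, -1, 0, 0.25, 0, 0, 0, 0, -1, 0, 0.25, 0.02, 0, 0, 0]}}

```text
time_s: 27.88
tool_pos: [0.5872, -0.3097, 0.2406]
tool_rot: [-2.488, -1.916, 0.001]
wrist_force: [-0.5, 0.2, -2.3]
gripper_width: 0.0119
```

```bash
python3 -c "
from h import *
go(.587,-.3086,.207,-14.5)
s=grab('scene');crop(s,'s20.png',140,70,160,140,4)"
```

```text
at [ 0.5872 -0.3097  0.2406] jaw -14.8 | shift [ 0.005 -0.002  0.168] turn [-0.003 -0.    -0.01 ] | t 27.88 q [-0.54  0.28  0.99 -0.    1.88 -0.28] w 0.0119 F [-0.5  0.2 -2.3]
```

View pics/s20.png

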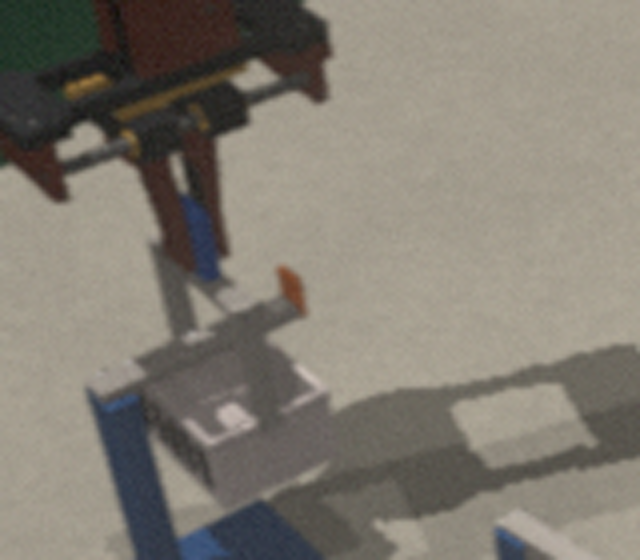

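Call:
{"name": "arm_command", "arguments": {"series": [-1, 0, 0, 0.05, 0, 0, 0, -1, 0, 0, 0.1, 0, 0, 0, -1, 0, 0, 0.14, 0, 0, 0, -1, 0, 0, 0.16, 0, 0, 0]}}

```text
time_s: 28.42
tool_pos: [0.5867, -0.3093, 0.2067]
tool_rot: [-2.486, -1.915, 0.003]
wrist_force: [-0.3, 0.2, -3.2]
gripper_width: 0.0116
```

Call:
{"name": "arm_command", "arguments": {"series": [-1, 0, 0, 0.01, 0, 0, 0, -1, 0, 0, 0.02, 0, 0, 0]}}

```text
time_s: 28.68
tool_pos: [0.5867, -0.3093, 0.205]
tool_rot: [-2.487, -1.916, 0.002]
wrist_force: [-4.7, 2.0, 9.2]
gripper_width: 0.0122
```

Call:
{"name": "arm_command", "arguments": {"series": [-0.6, 0, 0, 0, 0, 0, 0, -0.3, 0, 0, 0, 0, 0, 0, -0.2, 0, 0, 0, 0, 0, 0, -0.2, 0, 0, 0, 0, 0, 0]}}

```text
time_s: 29.18
tool_pos: [0.5867, -0.3093, 0.2048]
tool_rot: [-2.487, -1.916, 0.002]
wrist_force: [-1.5, 0.3, -0.3]
gripper_width: 0.0351
```

```bash
python3 -c "
from h import *
go(.587,-.3086,.207,-14.5)
s=grab('scene');crop(s,'s21.png',140,70,160,140,4)"
```

```text
at [ 0.5867 -0.3093  0.2048] jaw -14.8 | shift [ 0.004  0.001 -0.011] turn [-0.004 -0.    -0.01 ] | t 29.18 q [-0.54  0.26  1.07 -0.    1.81 -0.28] w 0.0351 F [-1.5  0.3 -0.3]
```

View pics/s21.png

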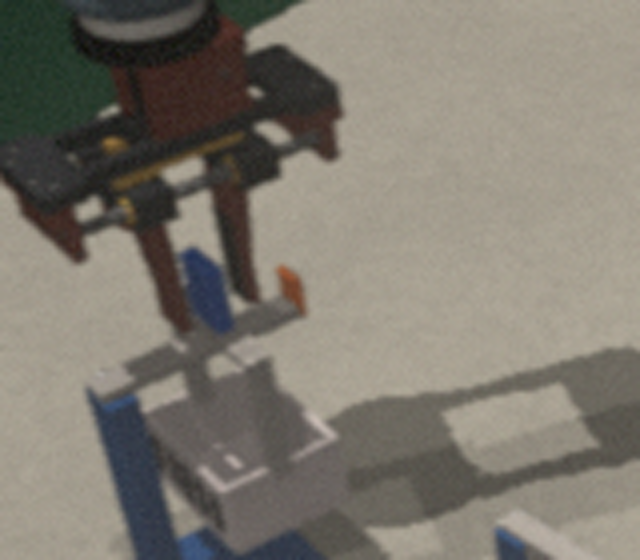

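The tab at crop (208,290) is free between the open fingers and the bail rests on the arm. I'll lift away.

Call:
{"name": "arm_command", "arguments": {"series": [-0.15, 0, 0, -0.02, 0, 0, 0, -0.15, 0, 0, -0.1, 0, 0, 0, -0.15, 0, 0, -0.25, 0, 0, 0, -0.15, 0, 0, -0.45, 0, 0, 0, -0.15, 0, 0, -0.45, 0, 0, 0]}}

```text
time_s: 29.85
tool_pos: [0.5876, -0.3098, 0.3009]
tool_rot: [2.483, 1.913, 0.004]
wrist_force: [0.5, -0.9, 0.1]
gripper_width: 0.037
```

```bash
python3 -c "
from h import *
go(.45,.3,.30,73)
s=grab('scene');crop(s,'s22.png',140,70,160,140,4)
t=grab('top');crop(t,'t22.png',150,170,370,200,2.1)"
```

```text
at [ 0.5876 -0.3098  0.3009] jaw -14.8 | shift [ 2.772 -1.443 -0.011] turn [ 0.007  0.014 -3.064] | t 29.85 q [-0.54  0.3   0.85 -0.    1.98 -0.28] w 0.037 F [ 0.5 -0.9  0.1]
```

View pics/s22.png

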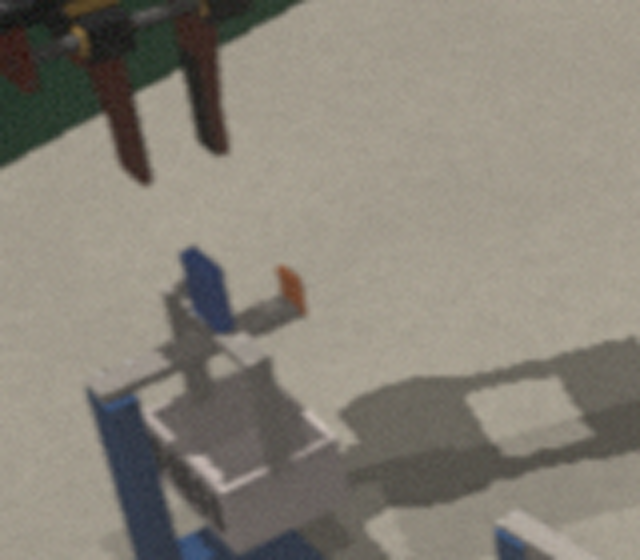

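View pics/t22.png

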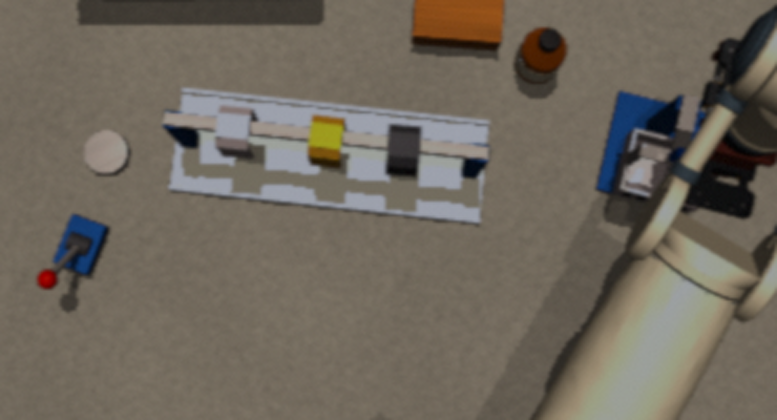

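The basket hangs on the arm about level (crop 245,420), and the three coupons are apart on the bar. Next I'll go back to the lever.

```bash
python3 -c "
from h import *
go(.55,-.13,.30,7)"
```

```text
at [ 0.5871 -0.3095  0.2957] jaw -14.8 | shift [ 0.82  -0.408 -0.022] turn [-0.001  0.    -0.76 ] | t 29.95 q [-0.54  0.3   0.86 -0.    1.98 -0.28] w 0.0371 F [-0.4 -0.4  0.7]
```

Call:
{"name": "arm_command", "arguments": {"series": [-1, 0.2, -0.1, -0.03, 0, 0, -0.19, -1, 0.4, -0.2, -0.03, 0, 0, -0.38, -1, 0.6, -0.3, -0.03, 0, 0, -0.57, -1, 0.82, -0.41, -0.03, 0, 0, -0.76, -1, 0.82, -0.41, -0.03, 0, 0, -0.76]}}

```text
time_s: 30.58
tool_pos: [0.549, -0.1271, 0.3012]
tool_rot: [-2.076, -2.357, 0.0]
wrist_force: [-0.7, 0.6, -0.2]
gripper_width: 0.0003
```

```bash
python3 -c "
from h import *
go(.52,.05,.29,29)"
```

```text
at [ 0.549  -0.1271  0.3012] jaw 7.3 | shift [ 0.897 -0.032  0.057] turn [-0.002 -0.002 -0.759] | t 30.57 q [-0.29  0.02  1.16  0.    1.96 -0.41] w 0.0003 F [-0.7  0.6 -0.2]
```

Call:
{"name": "arm_command", "arguments": {"series": [-1, 0.22, -0.01, 0, 0, 0, -0.19, -1, 0.44, -0.02, 0, 0, 0, -0.38, -1, 0.66, -0.03, 0, 0, 0, -0.57, -1, 0.9, -0.03, 0, 0, 0, -0.76, -1, 0.9, -0.03, 0, 0, 0, -0.76]}}

```text
time_s: 31.2
tool_pos: [0.5201, 0.0524, 0.3002]
tool_rot: [-1.588, -2.707, 0.001]
wrist_force: [0.6, -0.0, 0.5]
gripper_width: 0.0006
```

```bash
python3 -c "
from h import *
go(.46,.22,.29,51)"
```

```text
at [0.5201 0.0524 0.3002] jaw 29.2 | shift [0.878 0.147 0.052] turn [-0.003 -0.005 -0.761] | t 31.2 q [ 0.03 -0.08  1.27  0.    1.96 -0.47] w 0.0006 F [ 0.6 -0.   0.5]
```

Call:
{"name": "arm_command", "arguments": {"series": [-1, 0.22, 0.04, 0, 0, 0, -0.19, -1, 0.44, 0.07, 0, 0, 0, -0.38, -1, 0.66, 0.11, 0, 0, 0, -0.57, -1, 0.88, 0.15, 0.05, 0, 0, -0.76, -1, 0.88, 0.15, 0.05, 0, 0, -0.76]}}

```text
time_s: 31.82
tool_pos: [0.4601, 0.2214, 0.2886]
tool_rot: [-1.046, -2.957, 0.004]
wrist_force: [0.4, -0.5, 0.4]
gripper_width: 0.0007
```

```bash
python3 -c "
from h import *
go(.40,.36,.25,73);go(.395,.474,.25,73)"
```

```text
at [0.4601 0.2214 0.2886] jaw 51.0 | shift [0.669 0.351 0.194] turn [-0.006 -0.009 -0.766] | t 31.82 q [ 0.38 -0.12  1.32  0.    1.94 -0.51] w 0.0007 F [ 0.4 -0.5  0.4]
at [0.4601 0.2214 0.2886] jaw 51.0 | shift [1.046 0.779 0.194] turn [-0.006 -0.009 -0.766] | t 31.82 q [ 0.38 -0.12  1.32  0.    1.94 -0.51] w 0.0007 F [ 0.4 -0.5  0.4]
```

Call:
{"name": "arm_command", "arguments": {"series": [-1, 0.2, 0.15, 0.04, 0, 0, -0.19, -1, 0.4, 0.3, 0.08, 0, 0, -0.38, -1, 0.6, 0.45, 0.12, 0, 0, -0.57, -1, 0.8, 0.6, 0.16, 0, 0, -0.76, -1, 1, 0.75, 0.19, 0, -0.01, -0.76]}}

```text
time_s: 32.45
tool_pos: [0.4004, 0.4633, 0.2497]
tool_rot: [-0.475, -3.105, 0.007]
wrist_force: [1.0, -0.0, 0.5]
gripper_width: 0.0005
```

```bash
python3 -c "
from h import *
go(.397,.473,.09,73)
s=grab('scene');t=grab('top');crop(s,'s23.png',440,180,200,180,3.3);crop(t,'t23.png',100,230,160,140,4)"
```

```text
at [0.4004 0.4633 0.2497] jaw 72.6 | shift [0.031 0.045 0.799] turn [-0.009  0.001 -0.014] | t 32.45 q [ 0.8   0.14  1.13 -0.    1.88 -0.46] w 0.0005 F [ 1.  -0.   0.5]
```

View pics/s23.png

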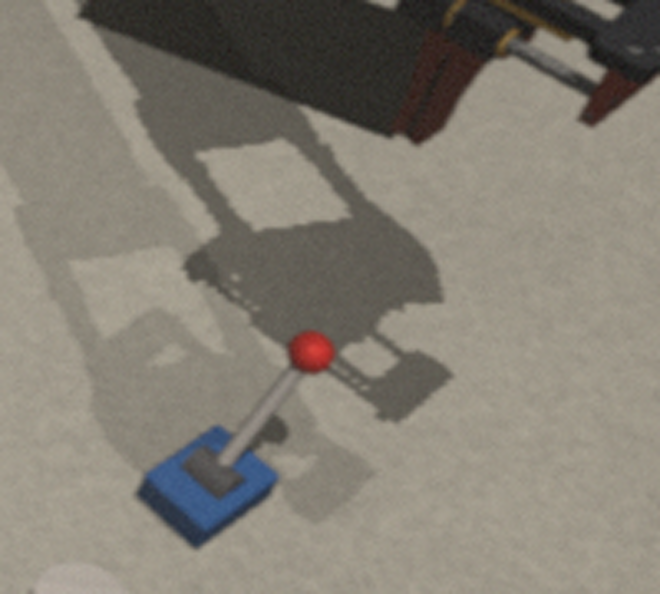

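View pics/t23.png

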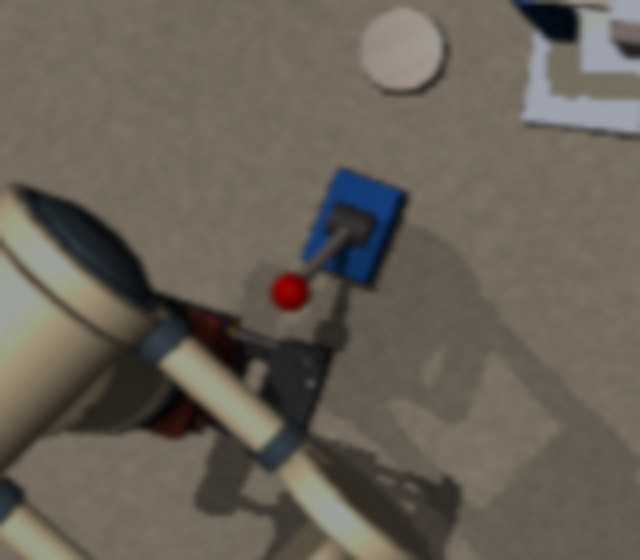

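```bash
python3 -c "
from h import *
s=grab('scene');t=grab('top')
p,e=tri(t,(171.9,302.4),s,(533.9,286.4));print(p,e)
on=np.array([.537,.4328,.1105]);d=on-p;print(d,np.degrees(np.arctan2(d[1],d[0])))
go(p[0]-.04,p[1]+.013,.09,73)"
```

```text
[0.44711778 0.46621631 0.10484813] 0.0009270214056438759
[ 0.08988222 -0.03341631  0.00565187] -20.3940693957595
at [0.3999 0.4627 0.2496] jaw 72.7 | shift [-0.01   0.094  0.797] turn [-0.011 -0.001 -0.01 ] | t 32.65 q [ 0.8   0.14  1.14 -0.    1.88 -0.47] w 0.0003 F [0.1 0.1 0.2]
```

```bash
python3 -c "
from h import *
go(.405,.482,.093,73)"
```

```text
at [0.3999 0.4627 0.2496] jaw 72.7 | shift [0.004 0.104 0.782] turn [-0.011 -0.001 -0.01 ] | t 32.65 q [ 0.8   0.14  1.14 -0.    1.88 -0.47] w 0.0003 F [0.1 0.1 0.2]
```

Call:
{"name": "arm_command", "arguments": {"series": [-1, -0.02, 0.09, 0.05, -0.01, 0, 0, -1, -0.02, 0.09, 0.25, -0.01, 0, 0, -1, -0.02, 0.09, 0.5, -0.01, 0, 0, -1, -0.02, 0.09, 0.77, -0.01, 0, 0, -1, -0.02, 0.09, 0.77, -0.01, 0, 0]}}

```text
time_s: 33.28
tool_pos: [0.4084, 0.4736, 0.0903]
tool_rot: [-0.477, -3.099, 0.014]
wrist_force: [-0.4, -0.7, 0.4]
gripper_width: 0.0004
```

```bash
python3 -c "
from h import *
go(.53,.4354,.093,73)"
```

```text
at [0.4084 0.4736 0.0903] jaw 72.5 | shift [-0.637  0.    -0.016] turn [-0.02  -0.008 -0.017] | t 33.27 q [ 0.81  0.18  1.37 -0.    1.6  -0.46] w 0.0004 F [-0.4 -0.7  0.4]
```

```bash
python3 -c "
from h import *
s=grab('scene');t=grab('top');crop(s,'s24.png',140,90,300,225,2.66);crop(t,'t24.png',220,170,290,160,2.7)"
```

```text
(no output)
```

View pics/s24.png

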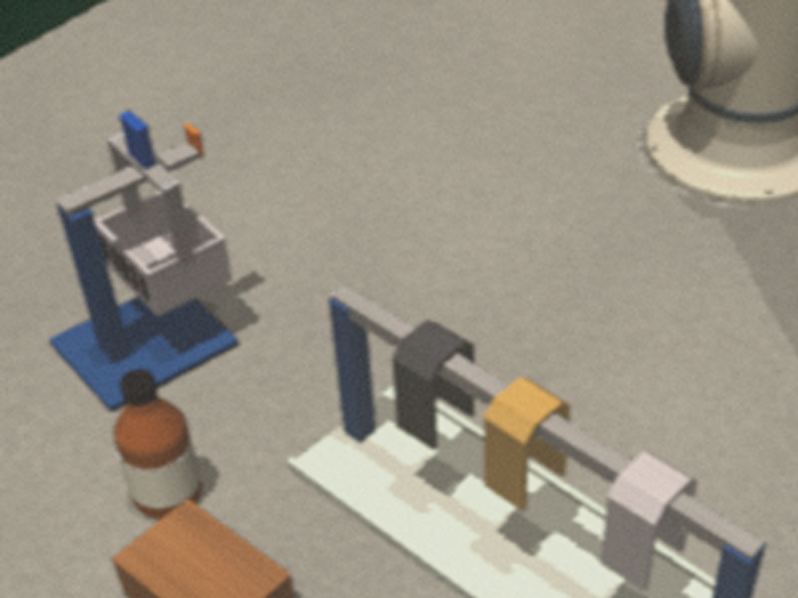

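View pics/t24.png

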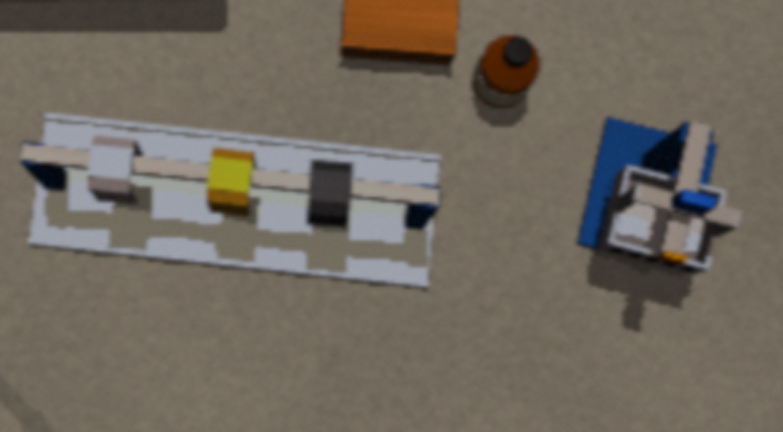

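All three coupons are astride the bar and apart, and the basket hangs level by the middle of its bail (tab at crop 138,140). I'll push the lever on.

Call:
{"name": "arm_command", "arguments": {"series": [-1, -0.13, 0, -0.02, 0, 0, 0, -1, -0.26, 0, -0.02, 0, 0, 0, -1, -0.39, 0, -0.02, 0, 0, 0, -1, -0.52, 0, -0.02, 0, 0, 0, -1, -0.6, 0, -0.02, 0, 0, 0]}}

```text
time_s: 34.0
tool_pos: [0.5271, 0.4403, 0.1031]
tool_rot: [0.478, 3.103, 0.003]
wrist_force: [-0.8, 1.1, -0.6]
gripper_width: 0.0005
```

```bash
python3 -c "
from h import *
go(.53,.4354,.093,73)
s=grab('scene');crop(s,'s25.png',440,200,160,150,4)"
```

```text
at [0.5271 0.4403 0.1031] jaw 72.5 | shift [-0.021 -0.019  0.05 ] turn [ 0.004  0.004 -0.018] | t 34.0 q [ 0.65  0.33  1.17 -0.    1.64 -0.62] w 0.0005 F [-0.8  1.1 -0.6]
```

View pics/s25.png

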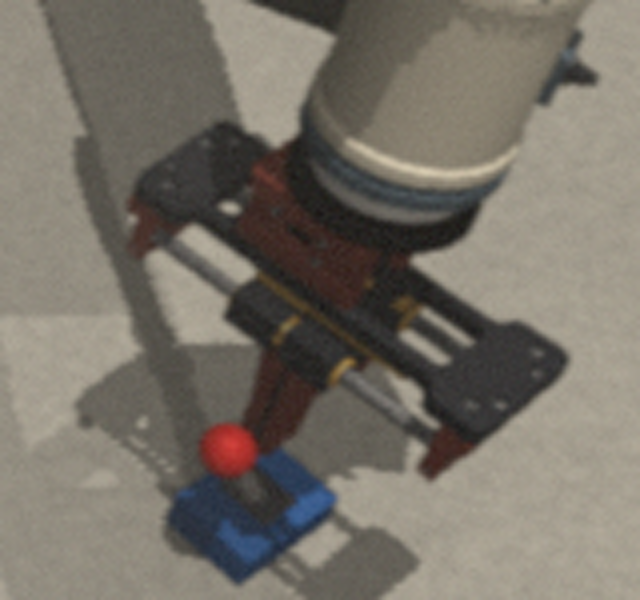

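Call:
{"name": "arm_command", "arguments": {"series": [-1, -0.02, 0, 0.02, 0, 0, 0, -1, -0.04, 0, 0.04, 0, 0, 0, -1, -0.05, 0, 0.05, 0, 0, 0]}}

```text
time_s: 34.42
tool_pos: [0.5314, 0.4412, 0.0973]
tool_rot: [-0.47, -3.099, -0.011]
wrist_force: [-30.1, 4.1, 23.1]
gripper_width: 0.0008
```

```bash
python3 -c "
from h import *
go(.53,.4354,.093,73)
s=grab('scene');crop(s,'s26.png',440,200,160,150,4)
h=np.array([.5,.4465,.022]);d=np.array([.937,-.348,0])
for a in (.2,.3,.4,.5,.6): print(a,proj(s,h+.1*(np.sin(a)*d+np.cos(a)*np.array([0,0,1]))))
m=cv2.inRange(cv2.cvtColor(s['image'],cv2.COLOR_RGB2HSV),(0,190,110),(6,255,255));m[:280]=0;m[:,:460]=0;m[:,540:]=0;print(np.argwhere(m).mean(0)[::-1],m.sum()/255)
"
```

```text
at [0.5314 0.4412 0.0973] jaw 72.8 | shift [-0.002 -0.03   0.021] turn [ 0.012 -0.016 -0.009] | t 34.42 q [ 0.64  0.35  1.16  0.01  1.63 -0.63] w 0.0008 F [-30.1   4.1  23.1]
0.2 [509.7359114  299.31617967]
0.3 [505.90706342 302.46190055]
0.4 [502.03091979 305.85365638]
0.5 [498.15644478 309.44941322]
0.6 [494.33281559 313.20379371]
[497.03703704 311.92592593] 27.0
```

View pics/s26.png

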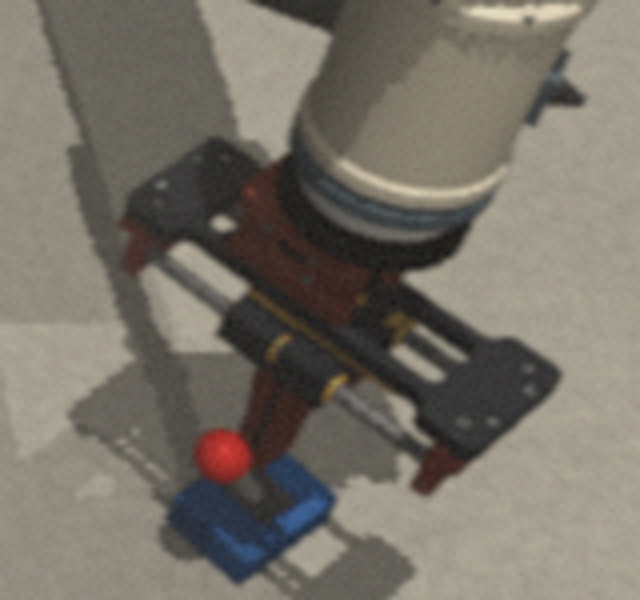

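The force rose to about 38 N, so the lever is against its end stop. I'll back off and lift.

Call:
{"name": "arm_command", "arguments": {"series": [-1, 0.05, 0, -0.05, 0, 0, 0, -1, 0.2, 0, -0.15, 0, 0, 0, -1, 0.3, 0, -0.4, 0, 0, 0, -1, 0.5, 0, -0.8, 0, 0, 0, -1, 0.6, 0, -0.9, 0, 0, 0]}}

```text
time_s: 35.1
tool_pos: [0.4169, 0.4756, 0.2816]
tool_rot: [-0.47, -3.101, -0.015]
wrist_force: [0.1, 1.7, 1.0]
gripper_width: 0.0003
```

Call:
{"name": "arm_command", "arguments": {"series": [-1, 0, 0, 0, 0, 0, 0, -1, 0, 0, 0, 0, 0, 0, -1, 0, 0, 0, 0, 0, 0]}}

```text
time_s: 35.48
tool_pos: [0.4172, 0.475, 0.279]
tool_rot: [-0.471, -3.099, -0.01]
wrist_force: [0.5, -0.1, -0.3]
gripper_width: 0.0004
```

```bash
python3 -c "
from h import *
go(.53,.4354,.093,73)
s=grab('scene');t=grab('top');crop(s,'s27.png',120,70,440,320,1.8);crop(t,'t27.png',150,160,370,200,2.1)"
```

```text
at [0.4172 0.475  0.279 ] jaw 72.7 | shift [-0.604 -0.026  0.925] turn [ 0.01  -0.015 -0.01 ] | t 35.48 q [ 0.79  0.2   1.01  0.01  1.93 -0.47] w 0.0004 F [ 0.5 -0.1 -0.3]
```

View pics/s27.png

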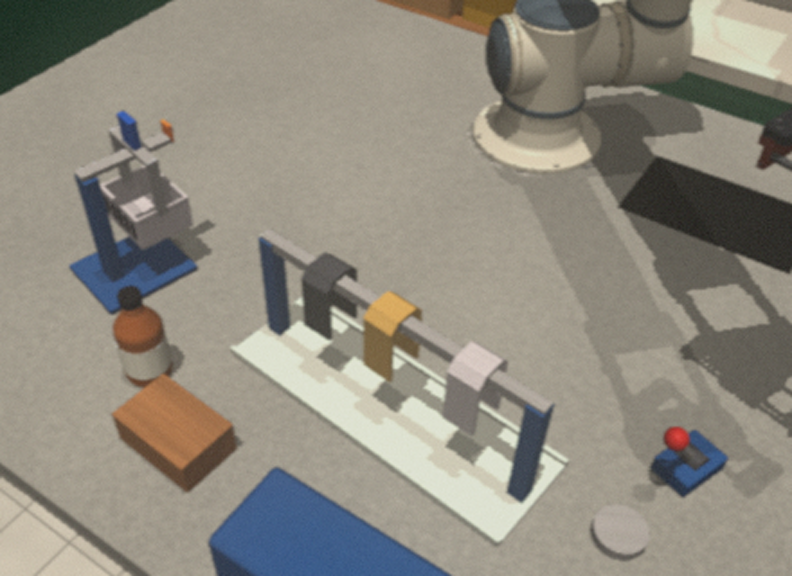

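View pics/t27.png

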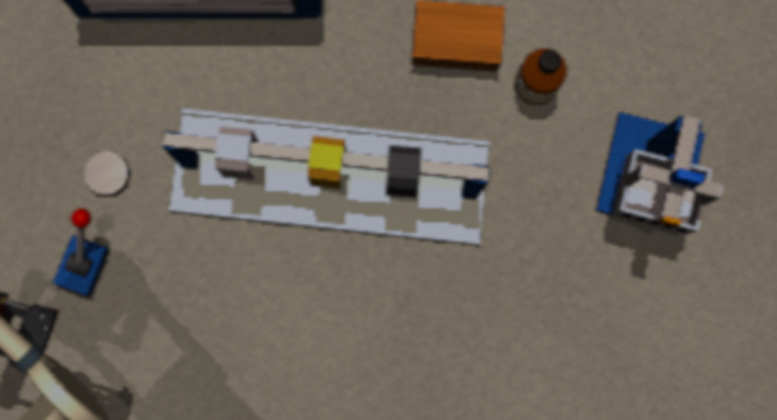

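```bash
python3 -c "
from h import *
s=grab('scene');t=grab('top')
print(tri(t,(188.3,263),s,(495.8,313)))
h=np.array([.5,.4465,.022]);d=np.array([.937,-.348,0])
for a in (.4,.6): print(proj(t,h+.1*(np.sin(a)*d+np.cos(a)*np.array([0,0,1]))))
print(robot.sign_off())"
```

```text
(array([0.55121398, 0.42770276, 0.10425367]), np.float64(0.0025904304402414808))
[184.76216022 268.24522305]
[188.13390702 262.48050875]
the job is handed in; nothing more can be done
None
```

I finished every step of the task and handed the job in at about 35 s of the 210 s allowed; handing in gives no verdict.

**What I did:** I pushed the blower lever off first. Then I hung the three coupons that were present (pale, brass and dark) astride the bar. The basket went on the hook by the middle of its bail, and I pushed the lever back on until it met its end stop.

**Last checks:**
- **Coupons and basket:** the final pictures show the coupons upright and clear of each other, and the basket hanging about level between lip and post. I judged this by eye, with no measured tilts or gaps.
- **Blower lever:** the ball measured (0.551, 0.428, 0.104), which puts the lever about 0.6 rad to the on side, or about 1.2 rad on the joint.
- **Bottle, block and case:** they looked untouched in the pictures.

**Force at the stop:** the last push on the lever reached about 38 N at the wrist before I backed off. The 40 N limit covers the arm and gripper body; this push was with the fingertips.

**Disagreements:** none of the checks failed. The two camera views of the ball differed by 2.6 mm, about the stated calibration accuracy.

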